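Eject a spent cell and tip it into the recycling box

TASK

Squeeze the orange trigger against its black pistol grip all the way, so that the stop drops and the spent cell rolls into the catch tray, then let the trigger spring right back. Carry the tray by its black handle to the green collection box, hook its red-edged pouring lip over the box's rim and, keeping the lip resting gently on the rim as the pivot, tip the tray so that the cell rolls into the box. Finally set the empty tray down upright on the bench without dropping it, let go, and leave the meter, mug and circuit board where they are.

Things in the scene. Friction and masses are not known exactly. Their poses are not given: they have to be found in the camera images.
- ejector: Grey cell ejector fixed to the bench, 80 x 150 x 105 mm (x, y, z) plus its grip. Origin: bench level under the housing, z up. A black pistol grip juts level from it towards -x, x = -50 to -160 mm, 24 mm thick (faces at y = +18 and +42 mm), 34 mm tall (z 68 to 102 mm), free underneath. The cell lies on a ramp inside, behind a red stop, and rolls out towards -y.
- hood (a point): Middle of the ejector's open-bottomed hood, at its lower edge, 45 mm above the bench: 67 mm to -y of the ejector's origin. The hood's front plate is at y = -90 mm, its top at 90 mm, half width 39 mm. The cell drops from it into the tray, whose 30 mm walls stand under it: slide the tray out to the ejector's -y by 100 mm or more, raised less than 12 mm, before lifting it.
- grip_mid (a point): Centre of the pistol grip opposite the trigger's press point: 108 mm to -x, 30 mm to +y of the ejector's origin, 85 mm above the bench. Axes as the ejector's.
- trigger_pad (a point): Press point: centre of the orange trigger bar 58 mm from its upright hinge at (-50, 11.5, 85) mm in the ejector's frame. Bar 88 mm long, 9 thick, 30 tall, on the grip's -y side, splayed 0.30 rad at rest. Over trigger and grip here: 53 mm at rest; 35 mm squeezed (outer face at y = +7, grip's back at y = +42 mm). Fingers come from above and close along the ejector's y.
- trigger (a joint): Trigger angle in rad: 0 at rest, 0.30 against its stop (fully squeezed). Sprung: about 6 N at the press point to start it, 14 N fully squeezed; it returns by itself. The stop under the cell is low enough for the cell to pass only beyond about 0.24.
- cell: The spent cell: blue cylinder with a brass-coloured end, 32 mm diameter, 62 mm long, about 0.13 kg. Origin at its centre; x along its axis. It starts inside the ejector and is not to be handled directly.
- tray: Steel catch tray with a tall bail handle, about 0.22 kg. Origin: underside of its floor (bench level when standing), z up. 94 mm wide in x; floor 4 mm thick from y = +48 to -10 mm, walls 30 mm; towards -y the floor rises at 18 degrees as the pouring lip, ending at y = -52 mm in a red edge turned down 5 mm.
- tray_handle (a point): Centre of the tray's black handle bar, 94 mm long in the tray's x, 12 mm thick in y, 16 mm tall; 14 mm to -y and 122 mm above the tray's origin. Axes as the tray's. At the start the hood's front plate (top 90 mm) stands about 12 mm to +y of the bar's centre; otherwise 80 mm clear below the bar.
- tray_lip (a point): Underside of the pouring lip, mid-width, where a rim is to sit: 40.7 mm to -y and 9.8 mm above the tray's origin, 10 mm inboard of the turned-down edge. The underside slopes up 18 degrees to -y. The cell rolls out once the tray is tipped lip-down (about its +x axis) by some 20 to 25 degrees; 45 degrees empties it surely.
- bin: Green open-topped collection box screwed to the bench, 180 x 150 mm (x, y), 74 mm high. Origin: underside centre. Its y axis points from its middle to the rim to hook.
- bin_rim (a point): Middle of the top of the box's rim on the side towards the ejector: 75 mm to +y of the box's origin, 74 mm high. The rim is a rolled round bar along the box's x, 8 mm diameter, its axis 4 mm below this point; the wall under it is 4 mm thick.
- meter: Bystander: grey handheld meter 125 x 65 x 38 mm lying flat; origin at its underside centre.
- mug: Bystander: terracotta-coloured cup, 76 mm diameter, 85 mm tall; origin at its underside centre.
- board: Bystander: green circuit board with components, 110 x 80 x 26 mm, lying flat; origin at its underside centre.
Not all that is in view belongs to the job. Of the things that look like the bin, the larger one is meant.

How it is judged (in metres and radians):
On the way, in this order (a step that is already met when the one before it is completed fails the run):
1. the trigger is squeezed beyond 0.25 rad for 0.3 s (value of joint trigger above 0.25 rad), for 0.3 s.
2. the cell lies in the tray and the trigger has sprung back (x of cell in the frame of tray between -0.045 and 0.045 m and y of cell in the frame of tray between -0.05 and 0.046 m and z of cell in the frame of tray between 0 and 0.04 m and value of joint trigger below 0.04 rad), for 0.2 s.
3. the tray, its lip bearing on the box's rim with at least 0.5 N, is tipped by more than 0.12 rad (7 degrees) about it with the cell still in it, for 0.2 s (contact force between tray and bin above 0.5 N and angle between tray's own z axis and vertical above 0.12 rad and x of cell in the frame of tray between -0.045 and 0.045 m and y of cell in the frame of tray between -0.05 and 0.046 m and z of cell in the frame of tray between 0 and 0.04 m), for 0.2 s.
At the end, for the whole second after the job is handed in: The cell lies inside the collection box, at rest (under 0.1 m/s); the tray stands upright on the bench (tilt under 0.08 rad, floor within 6 mm of the bench), at rest and released; the trigger is back at rest (under 0.04 rad) (x of cell in the frame of bin between -0.09 and 0.09 m and y of cell in the frame of bin between -0.075 and 0.075 m and z of cell in the frame of bin between 0 and 0.045 m and value of joint trigger below 0.04 rad and angle between tray's own z axis and vertical below 0.08 rad and height (world z) of tray below 0.006 m and linear speed of tray below 0.03 m/s and linear speed of cell below 0.1 m/s); the robot touches nothing.
It fails at once if the meter, mug or board is moved more than 30 mm (distance of any of meter, mug, board from where it was at the start of the episode above 0.03 m).
It fails at once if the tray bears on the box with more than 100 N (contact force between tray and bin above 100 N).
It fails at once if the tray is let go while more than 20 mm above the bench (height (world z) of tray above 0.02 m and angle between tray's own z axis and vertical below 1.2 rad and contact force between tray and the fingers below 0.1 N and contact force between tray and bin below 0.1 N).
It also fails if it takes over 67 s, if anything falls off the work surface, if the arm or the gripper's body presses on something with over 40 N, if the wrist force passes 120 N, or if a joint passes its speed limit or range.

ROBOT

A 6-joint arm with a two-finger parallel gripper is mounted at the origin on the work surface. World frame = base frame: x ahead of the robot, y to its left, z up, the work surface at z = 0. Lengths are in m, angles in degrees, forces in N, time in s.
With the tool pointing down it reaches from about 0.35 to 0.875 m from the base axis. Payload 4.2 kg.
Tool frame: the origin (TCP) lies on the centre line of the jaws, within the pads' length; the fingertips stand 11 mm ahead of it and the grasp point (between the pads) lies 8 mm behind it; y points along the fingers, z is the direction in which the jaws open and shut, and the axes are right-handed (so a half turn about y gives the same grasp; the last joint's range is limited). The gripper opens to 87 mm and grips with 3 to 60 N. Pads are 19 mm wide; open, the fingers measure 117 mm over their backs; the gripper's body (75 mm by 190 mm) begins 51 mm behind the grasp point.
Start: joints at [84.431, 22.042, 0.453, 0, -68.411, -14.817], TCP at [0.218, 0.586, 0.2] pointing down, gripper open.
Joint ranges: [-179.83, 179.83], [-69.29, 118.12], [-61.27, 80.66], [-181.25, 117.63], [-171.15, -9.14], [-177.46, 177.46]. Speed limits (degrees/s): [159.86, 159.86, 180, 180, 180, 180].

INTERFACE

Orientations are given as a 3x3 rotation matrix whose columns are the frame's x, y, z axes.
In Python, from station import r, optics gives the robot as it stands. The module is installed in compiled form; this text tells all that it offers.
- The arm moves only by the tool step_arm, never from a script. Its argument "moves" is a list that holds one entry, the list of rows, each a list of 7 numbers: the turn, a rotation vector about the tool's x, y, z in rad, then the shift along the tool's x, y, z in cm, then the opening in per cent of the stroke, from 0 (shut) to 100 (fully open). A call has exactly 5 rows; each row is the pose to reach, as a shift and turn from the pose commanded when the call began, along the tool's axes at that moment; what a row does not reach only later rows make up. A row lasts 1/12 s, in which the tool goes at most 41.7 mm and 7.16 degrees, less where a joint would pass 70% of its speed; a pose out of reach is approached as far as the arm can. A call with a gripper value outside its range is refused whole. The fingers move at their own pace and stop on an object; the grip force is fixed at half the most. Time passes only in rows, so rows that repeat a pose let the fingers close, or fill a call up. It gives the time, the measured TCP pose, the force and the opening at its end, in the units of the state.
- r.sense(): the state, without advancing time (a new reading comes with each control period).
- optics.capture(name): name is "side" or "top"; returns a dict with "image" (480x640x3 uint8, red, green, blue), "fov_y" (degrees; the focal length in pixels is half the picture's height over the tangent of half this angle, whatever the lens; pixels are square), "cx", "cy" (the principal point, pixels), "k1" (the pictures are not rectified: a ray, as slopes to the right and down, at radius r is drawn at 1 + k1 r^2 times it, then the intrinsics apply), "cam_to_world" (4x4, takes a point from camera to world coordinates). Camera axes: x right, y down, z forward; pixel columns grow to the right and rows downward; lengths in m; the calibration is good to about 2 mm. A picture is of the moment at which its call begins. There is no depth.
- r.finish_job(): hands the job in, once; it reports no verdict.
The state is a dict: "time_s": time; "joints": joint angles; "joint_velocities": joint speeds; "effort": joint torques, N m; "tcp_pos": TCP position; "ee_rot": TCP orientation; "wrist_force": force on the tool from outside, world axes, zero at the start; "moment": the same for the moment, N m; "gripper_width": opening from 0.0 (shut) to 1.0 (fully open).
Only numpy, scipy, OpenCV 4.12 (cv2) and the standard library are available. Lean on these libraries where they do the work, as an engineer would, in place of code of your own. Each camera call takes 0.05 s, during which the arm holds its last target.

## Working session

There is one attempt and no reset: what is moved stays moved. The work goes in short steps, Python scripts to look and compute and a tool call to move; the robot and the scene stay as the last step left them, time stands still between calls to the robot, and variables do not carry over. Pictures are saved under pics/ and viewed, and the job is handed in when it is done.

Besides the shell and the picture viewer there is one more tool, called after "Call:" by a JSON object that holds its "api" and its "payload". step_arm: Moves the arm, as the interface text tells. Its arguments: {"type":"object","properties":{"moves":{"type":"array"}},"required":["moves"]}

```bash
mkdir -p pics; cat > h.py <<'E'
import numpy as np, cv2
from station import r, optics
def cap(n,fn=None):
    d=optics.capture(n)
    if fn: cv2.imwrite('pics/'+fn,d['image'][:,:,::-1])
    np.savez('cal_'+n+'.npz',**{k:np.array(v) for k,v in d.items()})
    return d
def load(n): 
    d=np.load('cal_'+n+'.npz'); return {k:d[k] for k in d.files}
def KD(d):
    f=240/np.tan(np.radians(float(d['fov_y']))/2)
    return np.array([[f,0,float(d['cx'])],[0,f,float(d['cy'])],[0,0,1]]),np.array([float(d['k1']),0,0,0])
def ray(d,uv):
    K,D=KD(d); p=cv2.undistortPoints(np.array([[uv]],float),K,D)[0,0]
    T=d['cam_to_world']; v=T[:3,:3]@[p[0],p[1],1]; return T[:3,3],v/np.linalg.norm(v)
def onz(d,uv,z):
    o,v=ray(d,uv); return o+v*(z-o[2])/v[2]
def proj(d,P):
    K,D=KD(d); T=d['cam_to_world']; R=T[:3,:3].T; t=-R@T[:3,3]
    return cv2.projectPoints(np.atleast_2d(np.array(P,float)),cv2.Rodrigues(R)[0],t,K,D)[0][:,0]
def tri(d1,a,d2,b):
    o1,v1=ray(d1,a);o2,v2=ray(d2,b)
    s=np.linalg.lstsq(np.c_[v1,-v2],o2-o1,rcond=None)[0]
    p,q=o1+s[0]*v1,o2+s[1]*v2; return (p+q)/2,np.linalg.norm(p-q)
E
python3 - <<'E'
from h import *
np.set_printoptions(precision=4,suppress=True)
for n in('side','top'):
    d=cap(n,n+'0.png');print(n,{k:v for k,v in d.items() if k!='image'})
print(r.sense())
E
```

```text
side {'fov_y': 49.93739739884597, 'cx': 314.8527677044871, 'cy': 239.88677759047317, 'k1': -0.1537140888520978, 'cam_to_world': array([[-0.9858, -0.1266,  0.1105,  0.4111],
       [-0.168 ,  0.7417, -0.6493,  0.6784],
       [ 0.0002, -0.6586, -0.7525,  1.0032],
       [ 0.    ,  0.    ,  0.    ,  1.    ]])}
top {'fov_y': 47.53251138635548, 'cx': 317.6458110635929, 'cy': 236.3627887611077, 'k1': -0.05501476725533677, 'cam_to_world': array([[-0.0169, -0.9927,  0.1196,  0.4017],
       [-0.9998,  0.0177,  0.0059, -0.0819],
       [-0.0079, -0.1195, -0.9928,  1.1849],
       [ 0.    ,  0.    ,  0.    ,  1.    ]])}
{'time_s': 0.1, 'joints': array([ 84.4308,  22.0867,   0.386 ,  -0.0242, -68.4134, -14.8177]), 'joint_velocities': array([ 0.1561, -0.2018,  0.1438,  0.1235, -0.0203,  0.0775]), 'effort': array([ -0.0004, -39.1688,  18.7935,   4.2319,   0.0135,  -0.0001]), 'tcp_pos': array([0.2175, 0.5853, 0.1989]), 'ee_rot': array([[-0.9373, -0.0006, -0.3485],
       [ 0.3485, -0.0019, -0.9373],
       [-0.0001, -1.    ,  0.002 ]]), 'wrist_force': array([0.1222, 0.2005, 0.0521]), 'moment': array([ 0.0088, -0.0301,  0.0685]), 'gripper_width': 0.9987537865469761}
```

View pics/side0.png

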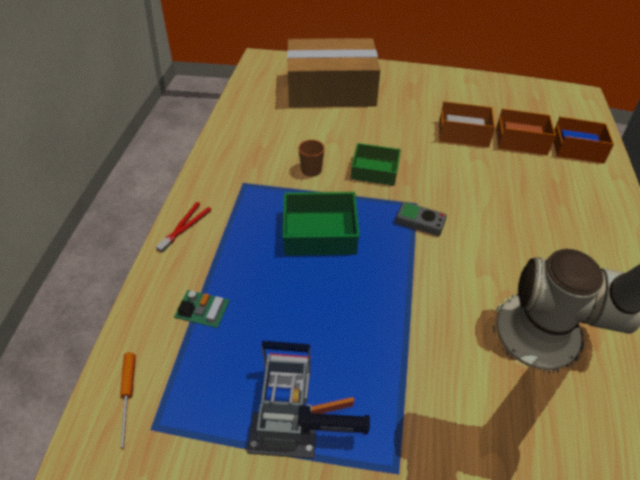

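View pics/top0.png

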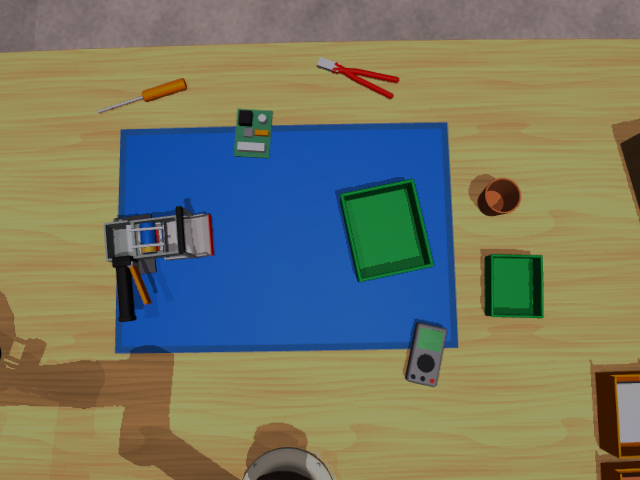

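Side view: the ejector is at (285,400) with the black grip at (335,420) and the orange trigger at (333,405). The tray handle is at (285,347) and the large green box at (320,225). Top view: grip (124,290), trigger (139,284), tray handle (181,230), red lip edge (211,235), large box (386,230).

Candidates that could be confused:
- **Orange trigger:** (139,284), versus the screwdriver at (165,90).
- **Box:** the larger one at (386,230), versus the smaller one at (514,285).
- **Black bar:** tray handle (181,230), versus grip (124,290).

Next is a close crop.

```bash
python3 - <<'E'
from h import *
a=load('top')['image'][195:335,90:240,::-1];b=load('side')['image'][330:460,240:380,::-1]
cv2.imwrite('pics/c1.png',cv2.resize(a,None,fx=5,fy=4.2857*5/4.2857 if 0 else 5,interpolation=cv2.INTER_CUBIC)[:600*2] if 0 else cv2.resize(a,(600,560),interpolation=cv2.INTER_CUBIC))
cv2.imwrite('pics/c2.png',cv2.resize(b,(630,585),interpolation=cv2.INTER_CUBIC))
c=load('top')['image'][165:295,325:450,::-1]
cv2.imwrite('pics/c3.png',cv2.resize(c,(500,520),interpolation=cv2.INTER_CUBIC))
E
```

```text
(no output)
```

View pics/c1.png

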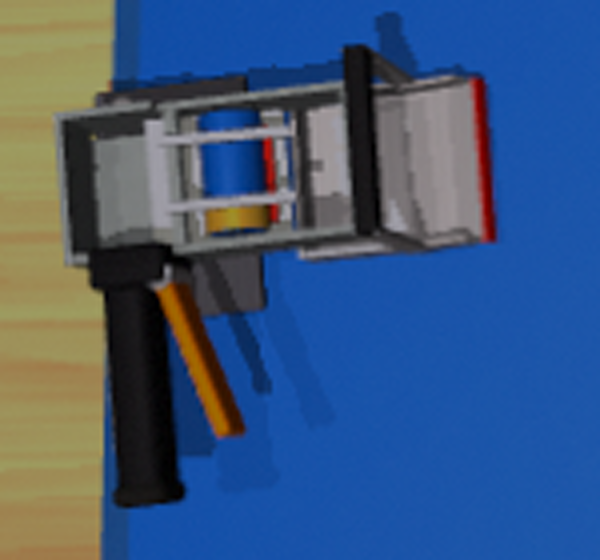

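View pics/c2.png

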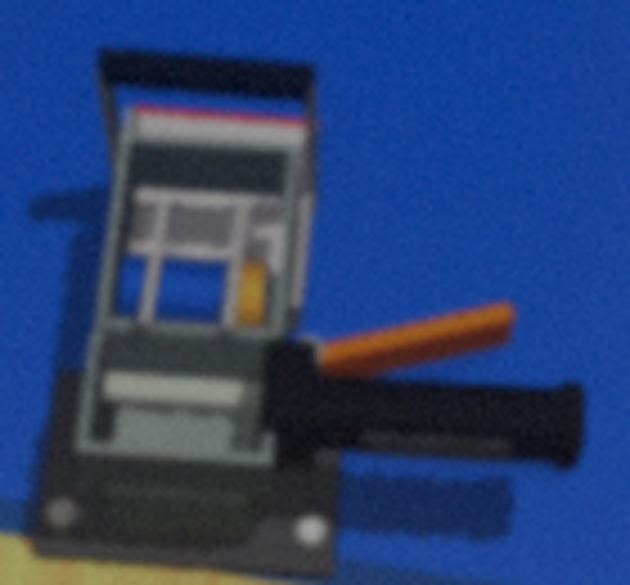

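View pics/c3.png

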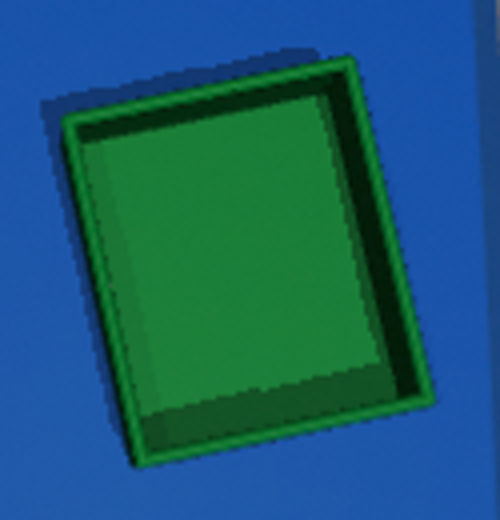

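```bash
python3 - <<'E'
from h import *
np.set_printoptions(precision=4,suppress=True)
d=load('top');s=load('side')
def c1(p,z): return onz(d,(90+p[0]/4,195+p[1]/4),z)
def c3(p,z): return onz(d,(325+p[0]/4,165+p[1]/4),z)
def c2(p,z): return onz(s,(240+p[0]/4.5,330+p[1]/4.5),z)
ang=lambda a,b:np.degrees(np.arctan2(*(b-a)[[1,0]]))
h1,h2=c1((357,48),.13),c1((367,233),.13);print('handle',h1,h2,(h1+h2)/2,np.linalg.norm(h1-h2),ang(h2,h1))
a,b=c2((100,62),.13),c2((313,77),.13);print('handle side',a,b,(a+b)/2,np.linalg.norm(a-b))
e1,e2=c1((480,78),.015),c1((492,240),.015);print('edge',e1,e2,(e1+e2)/2,np.linalg.norm(e1-e2),ang(e2,e1))
q1,q2=c1((57,117),.105),c1((70,265),.105);print('housing',q1,q2,np.linalg.norm(q1-q2),ang(q2,q1))
g=[c1(p,.102) for p in((110,300),(165,300),(118,490),(175,490))];print('grip',*g)
print('grip ang',ang((g[2]+g[3])/2,(g[0]+g[1])/2),np.linalg.norm(g[0]-g[1]),np.linalg.norm((g[0]+g[1]-g[2]-g[3])/2))
t=[c1(p,.1) for p in((160,290),(187,280),(217,437),(243,430))];print('trig',*t,ang((t[2]+t[3])/2,(t[0]+t[1])/2))
B=[c3(p,.072) for p in((62,116),(135,466),(352,57),(435,402))];print('bin',*B)
print([np.linalg.norm(B[i]-B[j]) for i,j in((0,1),(2,3),(0,2),(1,3))],'ang',ang(B[1],B[0]),ang(B[3],B[2]),ang(B[2],B[0])-90,ang(B[3],B[1])-90,'rim',(B[0]+B[1])/2)
E
```

```text
handle [0.592  0.1965 0.13  ] [0.5003 0.1903 0.13  ] [0.5462 0.1934 0.13  ] 0.09192790576699146 3.871638002864155
handle side [0.5946 0.2042 0.13  ] [0.5035 0.1957 0.13  ] [0.5491 0.1999 0.13  ] 0.09152841989161956
edge [0.5949 0.159  0.015 ] [0.5061 0.1519 0.015 ] [0.5505 0.1554 0.015 ] 0.08902122946660779 4.5945596183718225
housing [0.5642 0.3562 0.105 ] [0.489  0.3473 0.105 ] 0.07573285308847996 6.754773251915918
grip [0.4713 0.3275 0.102 ] [0.4709 0.2994 0.102 ] [0.3767 0.3213 0.102 ] [0.3764 0.2925 0.102 ]
grip ang 3.9882530368999403 0.028064882695290953 0.0947946413045828
trig [0.4761 0.3028 0.1   ] [0.4809 0.2891 0.1   ] [0.4023 0.2724 0.1   ] [0.4056 0.2593 0.1   ] 21.98194173821441
bin [ 0.6235 -0.1242  0.072 ] [ 0.4417 -0.1574  0.072 ] [ 0.6522 -0.2761  0.072 ] [ 0.4715 -0.3117  0.072 ]
[np.float64(0.18481616380433666), np.float64(0.1841183888735422), np.float64(0.15454022862611339), np.float64(0.15716881720414747)] ang 10.34847780687752 11.164735553874065 10.679143690445912 10.934806436757256 rim [ 0.5326 -0.1408  0.072 ]
```

```bash
cat >> h.py <<'E'
def Rz(a): return cv2.Rodrigues(np.array([0,0,np.radians(a)]))[0]
def down(yaw):  # tool pointing down, tool z = -y of a frame with this yaw, tool x=-x
    return Rz(yaw)@np.array([[-1,0,0],[0,0,-1],[0,-1,0]],float)
def go(p,R):
    s=r.sense(); T=np.array(s['ee_rot']); 
    dv=cv2.Rodrigues(T.T@R)[0][:,0]; dp=T.T@(np.array(p)-s['tcp_pos'])*100
    print('t',round(s['time_s'],2),'pos',s['tcp_pos'].round(4),'F',np.round(s['wrist_force'],1),'w',round(s['gripper_width'],3))
    print('rot',dv.round(4),'shift cm',dp.round(2),'deg',round(np.degrees(np.linalg.norm(dv)),2))
E
python3 - <<'E'
from h import *
np.set_printoptions(precision=4,suppress=True)
d=load('top');s=load('side')
# predict with origin guess
for yaw,o in((4.5,(.5325,.290)),):
    E=lambda p:np.r_[o,0]+Rz(yaw)@(np.array(p)/1000)
    pts={'hous back L':(-40,60,105),'gripend top +y':(-160,42,102),'gripend top -y':(-160,18,102),'grip root +y':(-50,42,102),'plateL':(-39,-90,90),'plateR':(39,-90,90),'trig tip':(-50-88*np.cos(.3),11.5-88*np.sin(.3),100)}
    for k,p in pts.items():
        a=proj(d,E(p))[0];b=proj(s,E(p))[0]
        print(k,E(p),'c1',(a-[90,195])*4,'c2',(b-[240,330])*4.5)
o=(.533,-.1437); o=np.r_[o,0]
B=Rz(10.7)
for p in((-94,4,70),(94,4,70),(-94,-154,70),(94,-154,70)):
    P=o+B@(np.array(p)/1000); print('bin',P,'c3',(proj(d,P)[0]-[325,165])*4,'side',proj(s,P)[0])
b=s['image'][180:265,270:370,::-1];cv2.imwrite('pics/c4.png',cv2.resize(b,(600,510),interpolation=cv2.INTER_CUBIC))
E
```

```text
hous back L [0.4879 0.3467 0.105 ] c1 [ 71.0904 267.1522] c2 [285.9726 441.6456]
gripend top +y [0.3697 0.3193 0.102 ] c1 [121.5864 504.1636] c2 [589.2868 425.8251]
gripend top -y [0.3716 0.2954 0.102 ] c1 [169.0578 499.8272] c2 [591.0184 369.6396]
grip root +y [0.4794 0.3279 0.102 ] c1 [109.5237 284.0138] c2 [315.4613 403.8845]
plateL [0.5007 0.1972 0.09  ] c1 [373.5975 239.5214] c2 [319.4256 126.0113]
plateR [0.5784 0.2033 0.09  ] c1 [363.6435  88.0154] c2 [143.4204 111.2292]
trig tip [0.4   0.265 0.1  ] c1 [231.5739 441.5044] c2 [530.3474 293.1804]
bin [ 0.4399 -0.1572  0.07  ] c3 [134.431  469.7369] side [360.983  236.2651]
bin [ 0.6246 -0.1223  0.07  ] c3 [ 58.1551 114.7482] side [283.3685 237.2938]
bin [ 0.4692 -0.3125  0.07  ] c3 [435.8206 406.7229] side [356.3074 191.3387]
bin [ 0.654  -0.2776  0.07  ] c3 [354.0595  54.4444] side [284.7525 192.1888]
```

View pics/c4.png

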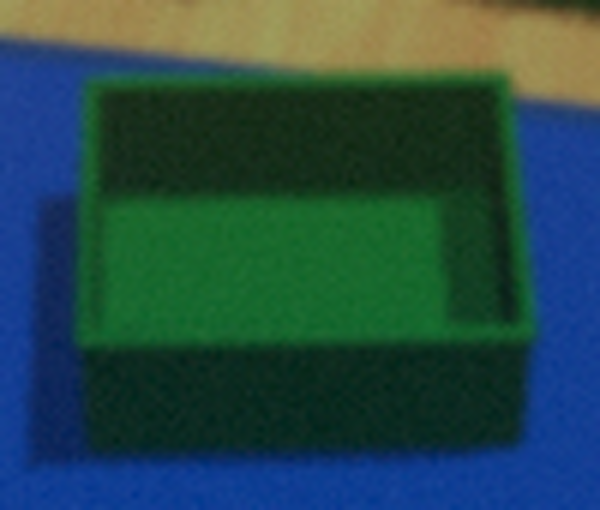

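```bash
python3 - <<'E'
from h import *
go((.4255,.309,.19),down(4.5))
E
```

```text
t 0.1 pos [0.2175 0.5853 0.1989] F [0.1 0.2 0.1] w 0.999
rot [-2.000e-03 -4.345e-01  3.000e-04] shift cm [-29.12   0.93  18.65] deg 24.9
```

Call:
{"api": "step_arm", "payload": {"moves": [[[0, -0.05, 0, -3, 0.1, 2, 100], [0, -0.1, 0, -6.3, 0.2, 4, 100], [0, -0.15, 0, -9.6, 0.3, 6, 100], [0, -0.2, 0, -12.9, 0.4, 8.1, 100], [0, -0.25, 0, -16.2, 0.5, 10.2, 100]]]}}

```text
time_s: 0.52
tcp_pos: [0.3345, 0.432, 0.1943]
ee_rot: [[-0.995, -0.0, -0.103], [0.103, -0.001, -0.995], [0.0, -1.0, 0.001]]
wrist_force: [0.3, 1.1, 0.8]
gripper_width: 1.002
```

```bash
python3 - <<'E'
from h import *
go((.4255,.309,.19),down(4.5))
E
```

```text
t 0.52 pos [0.3345 0.432  0.1943] F [0.3 1.1 0.8] w 1.002
rot [-0.0009 -0.1813  0.0005] shift cm [-10.31   0.44  11.3 ] deg 10.39
```

Call:
{"api": "step_arm", "payload": {"moves": [[[0, -0.05, 0, -2.7, 0.1, 3, 100], [0, -0.1, 0, -5.5, 0.2, 6, 100], [0, -0.14, 0, -8.2, 0.3, 9, 100], [0, -0.18, 0, -10.3, 0.4, 11.3, 100], [0, -0.18, 0, -10.3, 0.4, 11.3, 100]]]}}

```text
time_s: 0.93
tcp_pos: [0.4261, 0.3062, 0.1903]
ee_rot: [[-0.998, -0.001, 0.07], [-0.07, -0.002, -0.998], [0.001, -1.0, 0.002]]
wrist_force: [-0.6, 0.3, 0.3]
gripper_width: 1.003
```

```bash
python3 - <<'E'
from h import *
go((.4255,.309,.19),down(4.5))
for n in('side','top'): cap(n,n+'1.png')
go((.4255,.309,.19),down(4.5))
s=r.sense()
for n in('side','top'):
    d=load(n); p=np.array(s['tcp_pos']); T=np.array(s['ee_rot'])
    print(n,proj(d,[p,p+T[:,1]*.011]))
    c=proj(d,p)[0].astype(int); u,v=np.clip(c-[75,75],0,[490,330])
    print(u,v);cv2.imwrite(f'pics/d_{n}.png',cv2.resize(d['image'][v:v+150,u:u+150,::-1],(600,600),interpolation=cv2.INTER_CUBIC))
E
```

```text
t 0.93 pos [0.4261 0.3062 0.1903] F [-0.6  0.3  0.3] w 1.003
rot [-0.0019 -0.0087  0.0014] shift cm [ 0.04  0.03 -0.29] deg 0.52
t 1.03 pos [0.4249 0.3094 0.1905] F [-0.6 -0.3 -0.2] w 1.0
rot [-0.0005 -0.0073  0.0006] shift cm [-0.06  0.05  0.04] deg 0.42
side [[343.58307166 394.62918997]
 [343.29513129 397.33092699]]
268 319
top [[108.79743782 292.28123863]
 [111.0832768  292.39424637]]
33 217
```

View pics/d_side.png

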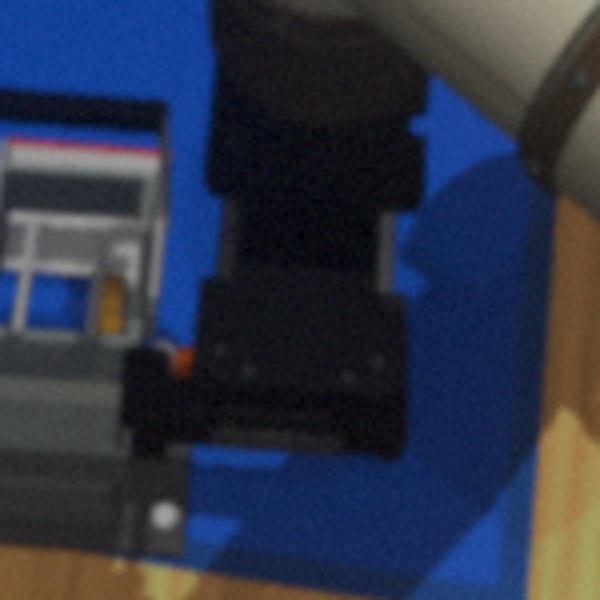

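View pics/d_top.png

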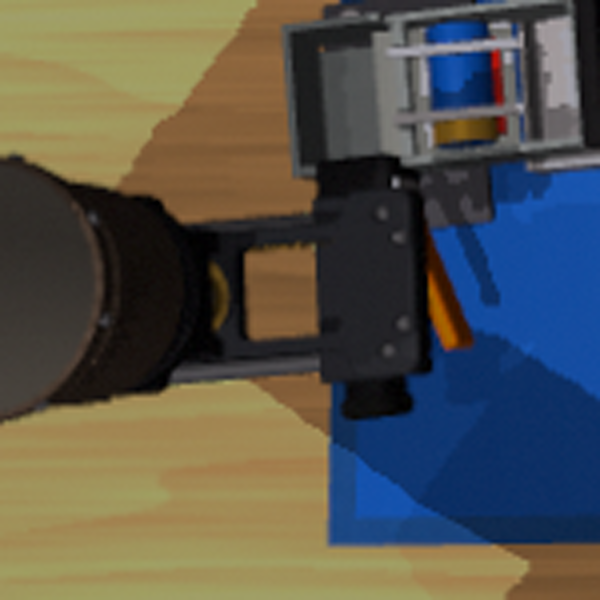

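```bash
python3 - <<'E'
from h import *
np.set_printoptions(precision=1,suppress=True)
s=r.sense();p=np.array(s['tcp_pos']); T=np.array(s['ee_rot'])
for n,o in(('side',(268,319)),('top',(33,217))):
    d=load(n)
    for q in ((37.5,-59,-95),(-37.5,-59,-95),(37.5,-59,95),(-37.5,-59,95),(9.5,11,58.5),(-9.5,11,58.5),(9.5,11,-58.5),(-9.5,11,-58.5)):
        print(n,q,(proj(d,p+T@(np.array(q)/1000))[0]-o)*4)
E
```

```text
side (37.5, -59, -95) [393.4 480.1]
side (-37.5, -59, -95) [191.8 462.5]
side (37.5, -59, 95) [411.1  43.5]
side (-37.5, -59, 95) [234.8  29.4]
side (9.5, 11, 58.5) [331.4 192. ]
side (-9.5, 11, 58.5) [288.3 188.4]
side (9.5, 11, -58.5) [314.9 447.3]
side (-9.5, 11, -58.5) [268.5 443.3]
top (37.5, -59, -95) [ 40.4 403.4]
top (-37.5, -59, -95) [ 34.9 230.7]
top (37.5, -59, 95) [471.4 367.2]
top (-37.5, -59, 95) [462.1 193.3]
top (9.5, 11, 58.5) [437.4 311.4]
top (-9.5, 11, 58.5) [435.3 270.4]
top (9.5, 11, -58.5) [190.1 332.6]
top (-9.5, 11, -58.5) [188.5 291.7]
```

```bash
python3 - <<'E'
from h import *
go((.428,.3006,.077),down(4.5))
E
```

```text
t 1.03 pos [0.4249 0.3094 0.1905] F [-0.6 -0.3 -0.2] w 1.0
rot [-0.0005 -0.0073  0.0006] shift cm [-0.25 11.35  0.89] deg 0.42
```

Call:
{"api": "step_arm", "payload": {"moves": [[[0, -0.01, 0, -0.25, 1, 0.9, 100], [0, -0.01, 0, -0.25, 3.5, 0.9, 100], [0, -0.01, 0, -0.25, 6, 0.9, 100], [0, -0.01, 0, -0.25, 7.5, 0.9, 100], [0, -0.01, 0, -0.25, 7.5, 0.9, 100]]]}}

```text
time_s: 1.45
tcp_pos: [0.425, 0.3008, 0.1122]
ee_rot: [[-0.996, -0.006, 0.085], [-0.085, -0.006, -0.996], [0.006, -1.0, 0.005]]
wrist_force: [0.1, 0.1, -0.2]
gripper_width: 1.0
```

```bash
python3 - <<'E'
from h import *
for n,o in(('side',(270,340)),('top',(60,230))):
    d=cap(n);u,v=o;cv2.imwrite(f'pics/e_{n}.png',cv2.resize(d['image'][v:v+120,u:u+120,::-1],(600,600),interpolation=cv2.INTER_CUBIC))
go((.428,.3006,.077),down(4.5))
E
```

```text
t 1.55 pos [0.4274 0.3027 0.1158] F [-0.4  0.5  0.7] w 1.003
rot [-0.0008  0.0075  0.0001] shift cm [-0.05  3.88  0.21] deg 0.43
```

View pics/e_side.png

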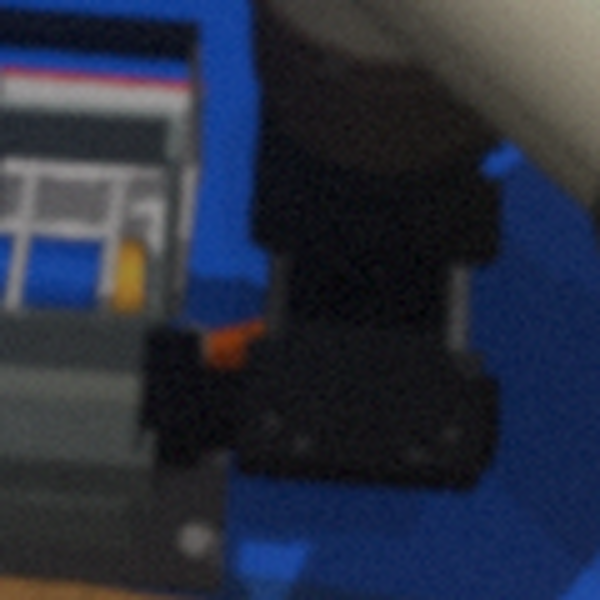

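View pics/e_top.png

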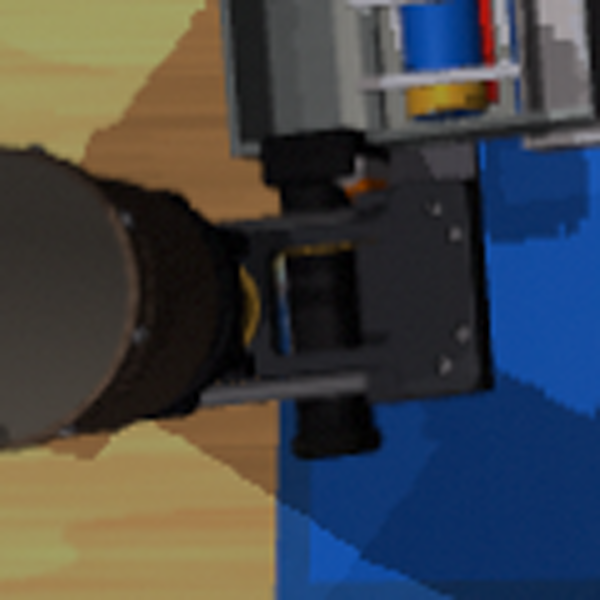

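Call:
{"api": "step_arm", "payload": {"moves": [[[0, 0.007, 0, -0.05, 0.8, 0.2, 100], [0, 0.007, 0, -0.05, 1.6, 0.2, 100], [0, 0.007, 0, -0.05, 2.4, 0.2, 100], [0, 0.007, 0, -0.05, 3.2, 0.2, 100], [0, 0.007, 0, -0.05, 3.9, 0.2, 100]]]}}

```text
time_s: 1.97
tcp_pos: [0.4282, 0.2996, 0.076]
ee_rot: [[-0.997, -0.0, 0.077], [-0.077, -0.0, -0.997], [0.0, -1.0, 0.0]]
wrist_force: [-0.8, -1.2, -0.2]
gripper_width: 0.998
```

```bash
python3 - <<'E'
from h import *
o=np.array([.535,.293,0])
go(o+Rz(4.5)@[-.106,.022,.077],down(4.5))
E
```

```text
t 1.97 pos [0.4282 0.2996 0.076 ] F [-0.8 -1.2 -0.2] w 0.998
rot [-0.0002 -0.0015  0.0003] shift cm [ 0.  -0.1 -0.7] deg 0.09
```

Call:
{"api": "step_arm", "payload": {"moves": [[[0, 0, 0, 0, 0, -0.2, 85], [0, 0, 0, 0, 0, -0.4, 75], [0, 0, 0, 0, 0, -0.6, 68], [0, 0, 0, 0, 0, -0.6, 64], [0, 0, 0, 0, 0, -0.6, 64]]]}}

```text
time_s: 2.38
tcp_pos: [0.4281, 0.3062, 0.0773]
ee_rot: [[-0.997, 0.001, 0.077], [-0.077, 0.0, -0.997], [-0.001, -1.0, -0.0]]
wrist_force: [-0.8, -1.1, 1.0]
gripper_width: 0.712
```

Call:
{"api": "step_arm", "payload": {"moves": [[[0, 0, 0, 0, 0, 0, 60], [0, 0, 0, 0, 0, 0, 56], [0, 0, 0, 0, 0, 0, 53], [0, 0, 0, 0, 0, 0, 50], [0, 0, 0, 0, 0, 0, 50]]]}}

```text
time_s: 2.8
tcp_pos: [0.4278, 0.3078, 0.0774]
ee_rot: [[-0.997, 0.001, 0.077], [-0.077, 0.004, -0.997], [-0.001, -1.0, -0.004]]
wrist_force: [-5.9, 5.0, 3.4]
gripper_width: 0.518
```

Call:
{"api": "step_arm", "payload": {"moves": [[[0, 0, 0, 0, 0, -0.2, 48], [0, 0, 0, 0, 0, -0.4, 45], [0, 0, 0, 0, 0, -0.4, 42], [0, 0, 0, 0, 0, -0.4, 39], [0, 0, 0, 0, 0, -0.4, 36]]]}}

```text
time_s: 3.22
tcp_pos: [0.4276, 0.3133, 0.0773]
ee_rot: [[-0.997, 0.002, 0.077], [-0.077, 0.007, -0.997], [-0.002, -1.0, -0.007]]
wrist_force: [-6.8, 9.9, 2.2]
gripper_width: 0.387
```

Call:
{"api": "step_arm", "payload": {"moves": [[[0, 0, 0, 0, 0, -0.05, 30], [0, 0, 0, 0, 0, -0.1, 25], [0, 0, 0, 0, 0, -0.1, 25], [0, 0, 0, 0, 0, -0.1, 25], [0, 0, 0, 0, 0, -0.1, 25]]]}}

```text
time_s: 3.63
tcp_pos: [0.4274, 0.3184, 0.0773]
ee_rot: [[-0.997, 0.003, 0.078], [-0.078, 0.014, -0.997], [-0.005, -1.0, -0.013]]
wrist_force: [-9.9, 16.8, -0.0]
gripper_width: 0.259
```

```bash
python3 - <<'E'
from h import *
for n,o in(('side',(230,320)),('top',(80,190))):
    d=cap(n);u,v=o;cv2.imwrite(f'pics/f_{n}.png',cv2.resize(d['image'][v:v+140,u:u+140,::-1],(560,560),interpolation=cv2.INTER_CUBIC))
E
```

```text
(no output)
```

View pics/f_side.png

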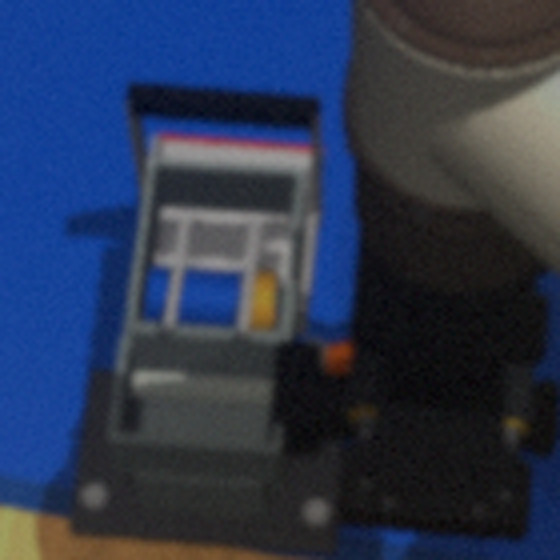

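View pics/f_top.png

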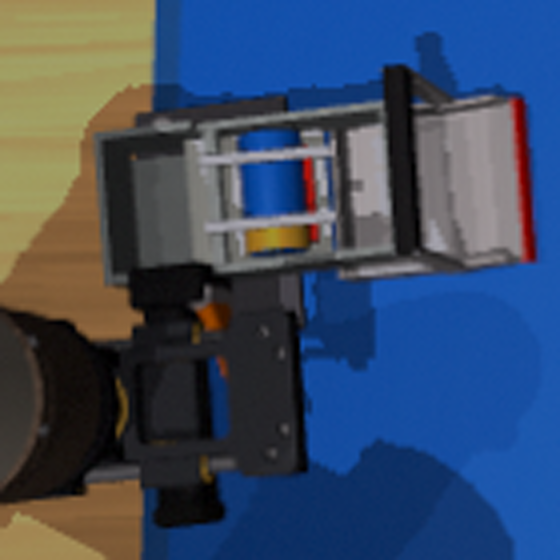

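```bash
python3 - <<'E'
from h import *
for n,(u,v) in(('side',(290,390)),('top',(95,250))):
    d=load(n);c=d['image'][v:v+75,u:u+80,::-1].astype(float)/255
    c=(np.clip(c,0,1)**.45*255).astype(np.uint8)
    cv2.imwrite(f'pics/g_{n}.png',cv2.resize(c,(640,600),interpolation=cv2.INTER_CUBIC))
E
```

```text
(no output)
```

View pics/g_side.png

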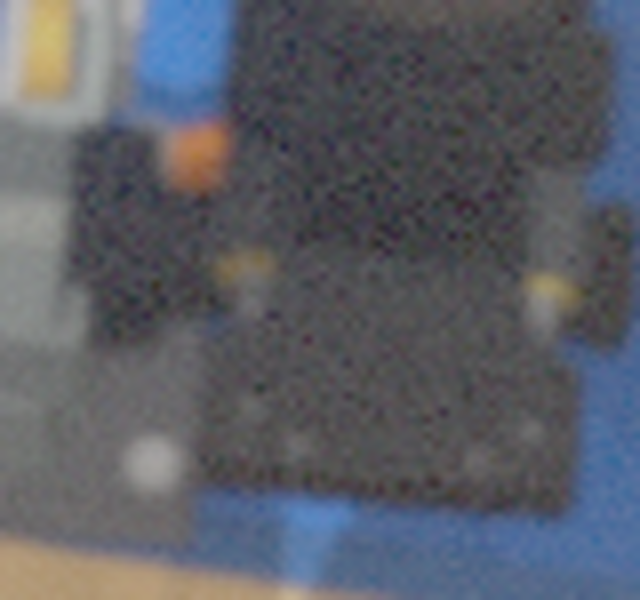

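View pics/g_top.png

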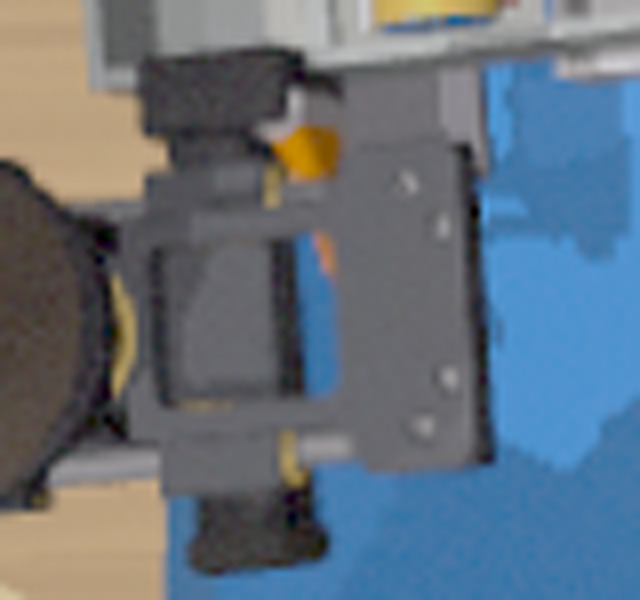

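```bash
python3 - <<'E'
from h import *
np.set_printoptions(precision=1,suppress=True)
s=r.sense();p=np.array(s['tcp_pos']); T=np.array(s['ee_rot']);print(p,s['wrist_force'],s['moment'],s['gripper_width'])
for n,o in(('side',(290,390)),('top',(95,250))):
    d=load(n)
    for q in ((0,0,0),(9.5,11,11),(-9.5,11,11),(9.5,11,-11),(-9.5,11,-11),(0,-30,26),(0,-30,-26),(0,-59,95),(0,-59,-95)):
        print(n,q,(proj(d,p+T@(np.array(q)/1000))[0]-o)*8)
E
```

```text
[0.4 0.3 0.1] [-11.3  16.5  -1.1] [5.1 3.2 0.2] 0.2594640781755155
side (0, 0, 0) [390.6 274.6]
side (9.5, 11, 11) [432.  251.5]
side (-9.5, 11, 11) [351.2 244.8]
side (9.5, 11, -11) [426.4 340.7]
side (-9.5, 11, -11) [344.6 334. ]
side (0, -30, 26) [403.5 117.1]
side (0, -30, -26) [389.  333.7]
side (0, -59, 95) [ 427.2 -209.8]
side (0, -59, -95) [373.3 597.8]
top (0, 0, 0) [247.  337.2]
top (9.5, 11, 11) [305.9 370.8]
top (-9.5, 11, 11) [301.6 297.2]
top (9.5, 11, -11) [221.6 378.6]
top (-9.5, 11, -11) [217.4 305. ]
top (0, -30, 26) [309.1 325.8]
top (0, -30, -26) [102.8 344.9]
top (0, -59, 95) [552.3 297.5]
top (0, -59, -95) [-221.3  368.9]
```

Call:
{"api": "step_arm", "payload": {"moves": [[[0, 0, 0, 0, 0, 0, 30], [0, 0, 0, 0, 0, 0, 34], [0, 0, 0, 0, 0, 0, 36], [0, 0, 0, 0, 0, 0, 36], [0, 0, 0, 0, 0, 0, 36]]]}}

```text
time_s: 4.15
tcp_pos: [0.4274, 0.3148, 0.0773]
ee_rot: [[-0.997, 0.002, 0.078], [-0.078, 0.007, -0.997], [-0.003, -1.0, -0.007]]
wrist_force: [-6.7, 7.7, 2.5]
gripper_width: 0.356
```

```bash
python3 - <<'E'
from h import *
for n,(u,v) in(('side',(280,380)),('top',(85,230))):
    d=cap(n);c=d['image'][v:v+90,u:u+100,::-1].astype(float)/255
    c=(np.clip(c,0,1)**.5*255).astype(np.uint8)
    cv2.imwrite(f'pics/i_{n}.png',cv2.resize(c,(600,540),interpolation=cv2.INTER_CUBIC))
print(r.sense()['wrist_force'])
E
```

```text
[-5.70505547  7.81109206  1.63419458]
```

View pics/i_top.png

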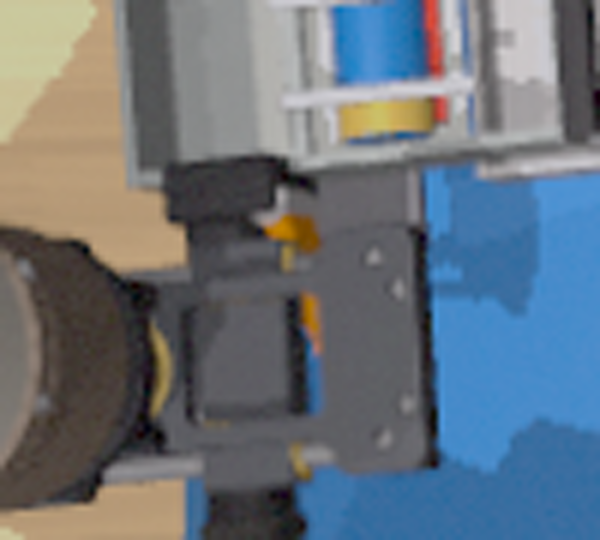

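View pics/i_side.png

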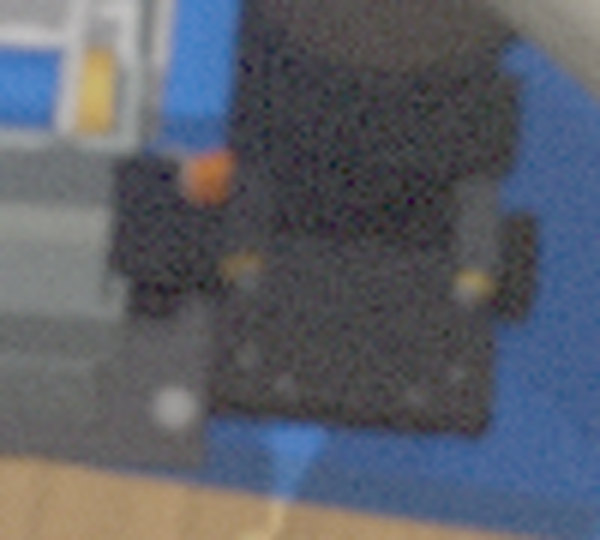

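```bash
python3 - <<'E'
from h import *
np.set_printoptions(precision=1,suppress=True)
s=r.sense();p=np.array(s['tcp_pos']); T=np.array(s['ee_rot'])
d=load('top')
for uv in((85+312/6,230+320/6),(85+318/6,230+390/6),(85+250/6,230+350/6),(85+297/6,230+350/6),(85+330/6,230+350/6),(85+435/6,230+350/6)):
    for z in(.066,.085,.1,.136,.17,.2): print((uv[0]-85)*6//1,z,T.T@(onz(d,uv,z)-p)*1000)
E
```

```text
312.0 0.066 [-16.7  11.2  16.6]
312.0 0.085 [-15.5  -7.9  22.9]
312.0 0.1 [-14.6 -22.9  27.9]
312.0 0.136 [-12.3 -59.   39.7]
312.0 0.17 [-10.2 -93.1  50.9]
312.0 0.2 [  -8.3 -123.1   60.8]
318.0 0.066 [ 7.4 11.1 17.3]
318.0 0.085 [ 8.2 -7.9 23.6]
318.0 0.1 [  8.8 -23.   28.5]
318.0 0.136 [ 10.3 -59.   40.4]
318.0 0.17 [ 11.7 -93.1  51.6]
318.0 0.2 [  13.  -123.2   61.4]
249.0 0.066 [-8.4 11.3 -5.5]
249.0 0.085 [-7.4 -7.7  1.1]
249.0 0.1 [ -6.5 -22.8   6.4]
249.0 0.136 [ -4.5 -58.9  18.9]
249.0 0.17 [ -2.6 -93.   30.8]
249.0 0.2 [  -1.  -123.    41.3]
297.0 0.066 [-6.9 11.2 10.8]
297.0 0.085 [-5.9 -7.8 17.2]
297.0 0.1 [ -5.1 -22.9  22.2]
297.0 0.136 [ -3.1 -59.   34.3]
297.0 0.17 [ -1.3 -93.1  45.7]
297.0 0.2 [   0.3 -123.1   55.7]
330.0 0.066 [-5.9 11.1 22.3]
330.0 0.085 [-4.9 -7.9 28.5]
330.0 0.1 [ -4.1 -23.   33.3]
330.0 0.136 [ -2.1 -59.   45. ]
330.0 0.17 [ -0.3 -93.1  56.1]
330.0 0.2 [   1.3 -123.2   65.8]
435.0 0.066 [-2.5 10.9 58.7]
435.0 0.085 [-1.6 -8.2 64.3]
435.0 0.1 [ -0.8 -23.2  68.6]
435.0 0.136 [  1.  -59.3  79.2]
435.0 0.17 [  2.7 -93.4  89.1]
435.0 0.2 [   4.2 -123.4   97.9]
```

Call:
{"api": "step_arm", "payload": {"moves": [[[0, 0, 0, 0, -1.5, 0, 36], [0, 0, 0, 0, -4, 0, 36], [0, 0, 0, 0, -7, 0, 36], [0, 0, 0, 0, -10, 0, 36], [0, 0, 0, 0, -12, 0, 36]]]}}

```text
time_s: 4.67
tcp_pos: [0.4284, 0.3118, 0.1995]
ee_rot: [[-0.997, 0.003, 0.077], [-0.077, 0.003, -0.997], [-0.003, -1.0, -0.003]]
wrist_force: [-0.2, 0.0, 0.7]
gripper_width: 0.356
```

```bash
python3 - <<'E'
from h import *
for n,(u,v) in(('side',(250,340)),('top',(20,200))):
    d=cap(n);c=d['image'][v:v+130,u:u+150,::-1].astype(float)/255
    c=(np.clip(c,0,1)**.5*255).astype(np.uint8)
    cv2.imwrite(f'pics/j_{n}.png',cv2.resize(c,(600,520),interpolation=cv2.INTER_CUBIC))
s=r.sense();print(s['wrist_force'],s['tcp_pos'])
E
```

```text
[-0.19462796 -0.31039382  0.43938419] [0.42944467 0.31289666 0.20077753]
```

View pics/j_top.png

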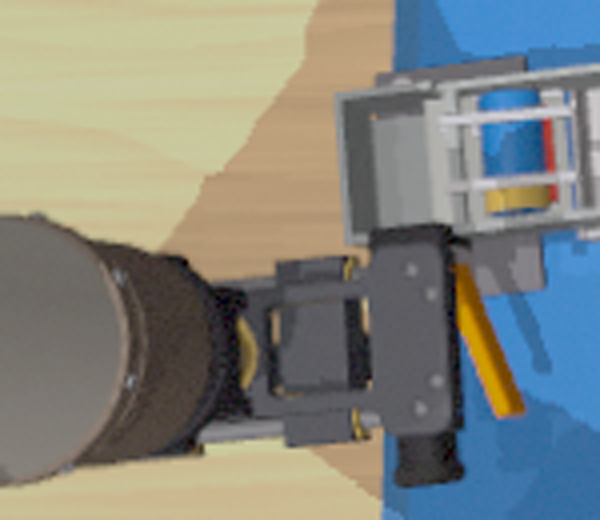

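View pics/j_side.png

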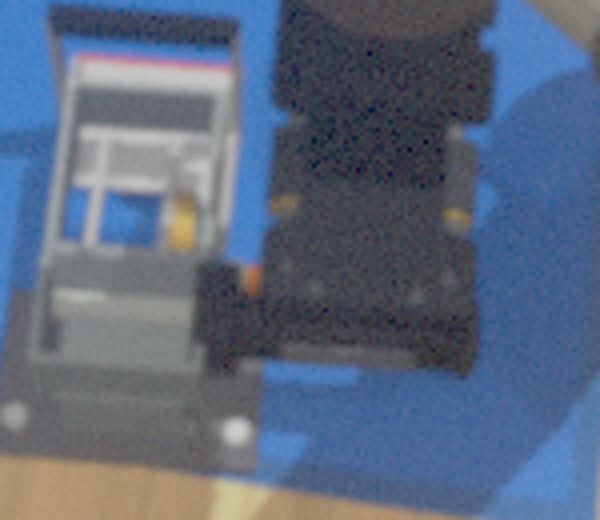

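```bash
python3 - <<'E'
from h import *
np.set_printoptions(precision=1,suppress=True)
s=r.sense();p=np.array(s['tcp_pos']); T=np.array(s['ee_rot'])
S=load('side');d=load('top')
def crossz(cam,uv,zt):
    o,v=ray(cam,uv);o2=T.T@(o-p)*1000;v2=T.T@v
    return o2+v2*(zt-o2[2])/v2[2]
for zt in(15,30,58,78,95):
    print(zt,'top right edge',crossz(d,(20+458/4,200+330/4),zt),'plate left',crossz(d,(20+370/4,200+330/4),zt))
    print(-zt,'side bottom',crossz(S,(250+370/4,340+362/4),-zt),'plate top',crossz(S,(250+370/4,340+185/4),-zt))
E
```

```text
15 top right edge [-15.4 121.   15. ] plate left [-11.7  -0.1  15. ]
-15 side bottom [ 10.1 126.4 -15. ] plate top [  0.6 -59.4 -15. ]
30 top right edge [-12.6  76.1  30. ] plate left [ -9.2 -40.1  30. ]
-30 side bottom [  9.   87.3 -30. ] plate top [ -0.1 -90.6 -30. ]
58 top right edge [-7.6 -7.8 58. ] plate left [  -4.4 -114.8   58. ]
-58 side bottom [  7.   14.5 -58. ] plate top [  -1.3 -148.8  -58. ]
78 top right edge [ -4.  -67.6  78. ] plate left [  -1.  -168.1   78. ]
-78 side bottom [  5.5 -37.6 -78. ] plate top [  -2.3 -190.4  -78. ]
95 top right edge [  -0.9 -118.6   95. ] plate left [   1.9 -213.5   95. ]
-95 side bottom [  4.3 -81.8 -95. ] plate top [  -3.  -225.8  -95. ]
```

```bash
python3 - <<'E'
from h import *
go((.428,.3035,.077),down(4.5))
E
```

```text
t 4.77 pos [0.4294 0.3129 0.2008] F [-0.2 -0.3  0.4] w 0.355
rot [ 0.0065 -0.001  -0.007 ] shift cm [ 0.3  12.37  1.01] deg 0.55
```

Call:
{"api": "step_arm", "payload": {"moves": [[[0, 0, 0, 0.1, 0, 0.9, 100], [0, 0, 0, 0.1, 0, 0.9, 100], [0, 0, 0, 0.1, 0, 0.9, 100], [0, 0, 0, 0.1, 1, 0.9, 100], [0, 0, 0, 0.1, 2, 0.9, 100]]]}}

```text
time_s: 5.18
tcp_pos: [0.4271, 0.3016, 0.1755]
ee_rot: [[-0.997, -0.0, 0.077], [-0.077, -0.0, -0.997], [0.0, -1.0, 0.0]]
wrist_force: [-0.3, 0.6, 0.2]
gripper_width: 0.654
```

```bash
python3 - <<'E'
from h import *
go((.428,.3035,.077),down(4.5))
E
```

```text
t 5.18 pos [0.4271 0.3016 0.1755] F [-0.3  0.6  0.2] w 0.654
rot [-0.0001 -0.0016  0.0004] shift cm [-0.11  9.85 -0.18] deg 0.1
```

Call:
{"api": "step_arm", "payload": {"moves": [[[0, 0, 0, -0.1, 1, -0.1, 100], [0, 0, 0, -0.1, 2.5, -0.1, 100], [0, 0, 0, -0.1, 4, -0.1, 100], [0, 0, 0, -0.1, 5, -0.1, 100], [0, 0, 0, -0.1, 5, -0.1, 100]]]}}

```text
time_s: 5.6
tcp_pos: [0.4266, 0.3012, 0.1234]
ee_rot: [[-0.997, -0.005, 0.077], [-0.077, -0.005, -0.997], [0.005, -1.0, 0.005]]
wrist_force: [-0.1, -0.5, -0.2]
gripper_width: 0.975
```

Call:
{"api": "step_arm", "payload": {"moves": [[[0, 0, 0, 0, 0.8, 0, 100], [0, 0, 0, 0, 1.8, 0, 100], [0, 0, 0, 0, 2.8, 0, 100], [0, 0, 0, 0, 3.8, 0, 100], [0, 0, 0, 0, 4.7, 0, 100]]]}}

```text
time_s: 6.02
tcp_pos: [0.4279, 0.3026, 0.0788]
ee_rot: [[-0.997, -0.0, 0.077], [-0.077, -0.0, -0.997], [0.0, -1.0, 0.0]]
wrist_force: [-0.3, 0.2, 0.7]
gripper_width: 1.0
```

```bash
python3 - <<'E'
from h import *
go((.428,.3035,.077),down(4.5))
for n,(u,v) in(('side',(270,370)),('top',(85,230))):
    d=cap(n);c=d['image'][v:v+90,u:u+100,::-1].astype(float)/255
    c=(np.clip(c,0,1)**.45*255).astype(np.uint8)
    cv2.imwrite(f'pics/k_{n}.png',cv2.resize(c,(600,540),interpolation=cv2.INTER_CUBIC))
E
```

```text
t 6.02 pos [0.4279 0.3026 0.0788] F [-0.3  0.2  0.7] w 1.0
rot [-0.0002 -0.0015  0.0003] shift cm [-0.01  0.18 -0.09] deg 0.09
```

View pics/k_side.png

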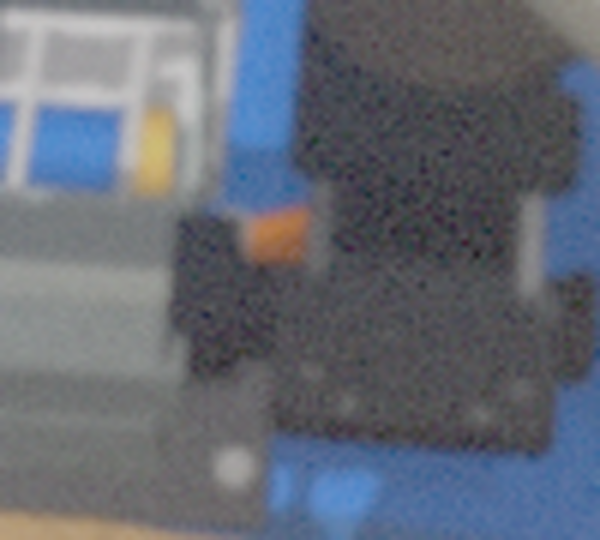

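View pics/k_top.png

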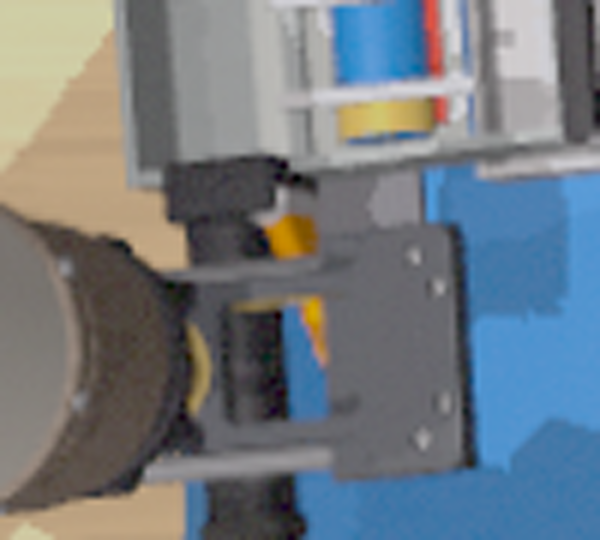

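Call:
{"api": "step_arm", "payload": {"moves": [[[0, 0, 0, 0, 0.18, 0, 80], [0, 0, 0, 0, 0.18, 0, 75], [0, 0, 0, 0, 0.18, 0, 72], [0, 0, 0, 0, 0.18, 0, 68], [0, 0, 0, 0, 0.18, 0, 68]]]}}

```text
time_s: 6.53
tcp_pos: [0.4283, 0.3031, 0.0785]
ee_rot: [[-0.997, 0.001, 0.077], [-0.077, 0.001, -0.997], [-0.001, -1.0, -0.001]]
wrist_force: [-0.3, 0.2, -0.8]
gripper_width: 0.729
```

Call:
{"api": "step_arm", "payload": {"moves": [[[0, 0, 0, 0, 0, 0, 64], [0, 0, 0, 0, 0, 0, 62], [0, 0, 0, 0, 0, 0, 60], [0, 0, 0, 0, 0, 0, 60], [0, 0, 0, 0, 0, 0, 60]]]}}

```text
time_s: 6.95
tcp_pos: [0.4282, 0.304, 0.0782]
ee_rot: [[-0.997, 0.001, 0.077], [-0.077, 0.002, -0.997], [-0.001, -1.0, -0.002]]
wrist_force: [-2.1, 4.1, -1.0]
gripper_width: 0.606
```

Call:
{"api": "step_arm", "payload": {"moves": [[[0, 0, 0, 0, 0, 0, 57], [0, 0, 0, 0, 0, 0, 55], [0, 0, 0, 0, 0, 0, 54], [0, 0, 0, 0, 0, 0, 54], [0, 0, 0, 0, 0, 0, 54]]]}}

```text
time_s: 7.37
tcp_pos: [0.4282, 0.3064, 0.0782]
ee_rot: [[-0.997, 0.002, 0.078], [-0.078, 0.006, -0.997], [-0.002, -1.0, -0.006]]
wrist_force: [-4.3, 10.7, -2.8]
gripper_width: 0.544
```

```bash
python3 - <<'E'
from h import *
go((.428,.3035,.077),down(4.5))
for n,(u,v) in(('top',(85,230)),):
    d=cap(n);c=d['image'][v:v+90,u:u+100,::-1].astype(float)/255
    c=(np.clip(c,0,1)**.45*255).astype(np.uint8)
    cv2.imwrite(f'pics/l_{n}.png',cv2.resize(c,(600,540),interpolation=cv2.INTER_CUBIC))
E
```

```text
t 7.37 pos [0.4282 0.3064 0.0782] F [-4.3 10.7 -2.8] w 0.544
rot [ 0.0063 -0.0007 -0.0024] shift cm [0.04 0.12 0.29] deg 0.39
```

View pics/l_top.png

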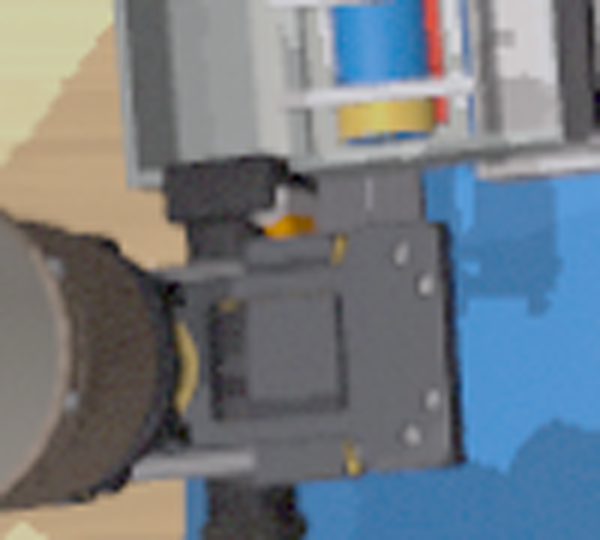

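Call:
{"api": "step_arm", "payload": {"moves": [[[0, 0, 0, 0, 0, -0.3, 62], [0, 0, 0, 0, 0, -0.6, 62], [0, 0, 0, 0, 0, -0.9, 62], [0, 0, 0, 0, 0, -1.2, 62], [0, 0, 0, 0, 0, -1.2, 62]]]}}

```text
time_s: 7.83
tcp_pos: [0.4273, 0.3148, 0.078]
ee_rot: [[-0.997, 0.0, 0.077], [-0.077, -0.001, -0.997], [0.0, -1.0, 0.001]]
wrist_force: [0.4, -0.1, -0.2]
gripper_width: 0.616
```

```bash
python3 - <<'E'
from h import *
s=r.sense();print(s['wrist_force'],s['moment'],s['tcp_pos'],s['gripper_width'])
for n,(u,v) in(('top',(85,230)),('side',(270,370))):
    d=cap(n);c=d['image'][v:v+90,u:u+100,::-1].astype(float)/255
    c=(np.clip(c,0,1)**.45*255).astype(np.uint8)
    cv2.imwrite(f'pics/m_{n}.png',cv2.resize(c,(600,540),interpolation=cv2.INTER_CUBIC))
E
```

```text
[ 0.35990391 -0.14381527 -0.1640494 ] [ 0.01736259 -0.00453672 -0.03729273] [0.42729675 0.31482986 0.077974  ] 0.6162435400981199
```

View pics/m_top.png

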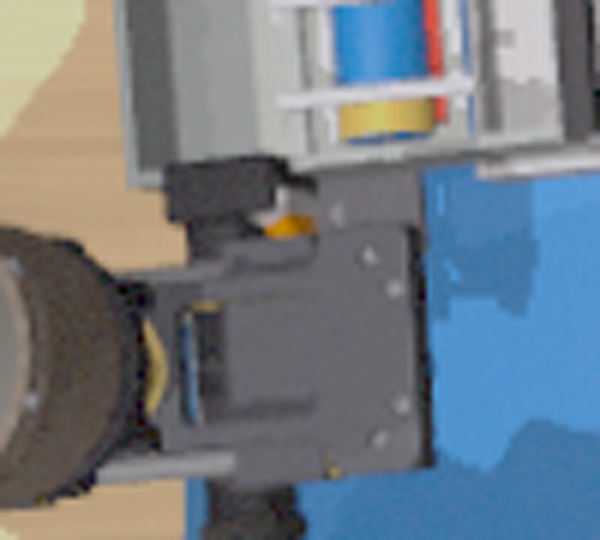

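View pics/m_side.png

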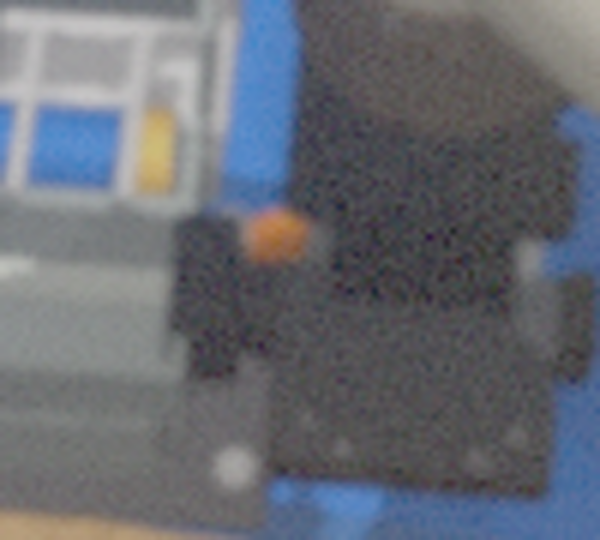

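Call:
{"api": "step_arm", "payload": {"moves": [[[0, 0, 0, 0, 0, -0.2, 62], [0, 0, 0, 0, 0, -0.4, 62], [0, 0, 0, 0, 0, -0.6, 62], [0, 0, 0, 0, 0, -0.8, 62], [0, 0, 0, 0, 0, -0.8, 62]]]}}

```text
time_s: 8.35
tcp_pos: [0.4266, 0.3232, 0.0781]
ee_rot: [[-0.997, 0.0, 0.077], [-0.077, 0.0, -0.997], [-0.0, -1.0, -0.0]]
wrist_force: [-1.1, -0.7, 0.2]
gripper_width: 0.622
```

Call:
{"api": "step_arm", "payload": {"moves": [[[0, 0, 0, 0, 0, -0.2, 62], [0, 0, 0, 0, 0, -0.4, 62], [0, 0, 0, 0, 0, -0.6, 62], [0, 0, 0, 0, 0, -0.8, 62], [0, 0, 0, 0, 0, -0.8, 62]]]}}

```text
time_s: 8.77
tcp_pos: [0.426, 0.3312, 0.078]
ee_rot: [[-0.997, 0.0, 0.077], [-0.077, 0.0, -0.997], [-0.0, -1.0, -0.0]]
wrist_force: [-0.3, -0.8, 0.2]
gripper_width: 0.622
```

Call:
{"api": "step_arm", "payload": {"moves": [[[0, 0, 0, 0, 0, -0.2, 62], [0, 0, 0, 0, 0, -0.4, 62], [0, 0, 0, 0, 0, -0.6, 62], [0, 0, 0, 0, 0, -0.8, 62], [0, 0, 0, 0, 0, -0.8, 62]]]}}

```text
time_s: 9.18
tcp_pos: [0.4252, 0.3335, 0.0776]
ee_rot: [[-0.997, -0.003, 0.078], [-0.078, -0.011, -0.997], [0.003, -1.0, 0.011]]
wrist_force: [6.4, -11.8, 2.7]
gripper_width: 0.622
```

```bash
python3 - <<'E'
from h import *
s=r.sense();print(s['wrist_force'],s['moment'],s['tcp_pos'],s['gripper_width'])
for n,(u,v) in(('top',(65,220)),('side',(270,370))):
    d=cap(n);c=d['image'][v:v+90,u:u+100,::-1].astype(float)/255
    c=(np.clip(c,0,1)**.45*255).astype(np.uint8)
    cv2.imwrite(f'pics/n_{n}.png',cv2.resize(c,(600,540),interpolation=cv2.INTER_CUBIC))
E
```

```text
[  6.38620671 -11.81245449   2.73810465] [-3.74421555 -1.86807782  0.18388836] [0.42524556 0.33352514 0.07758719] 0.6224354337384218
```

View pics/n_top.png

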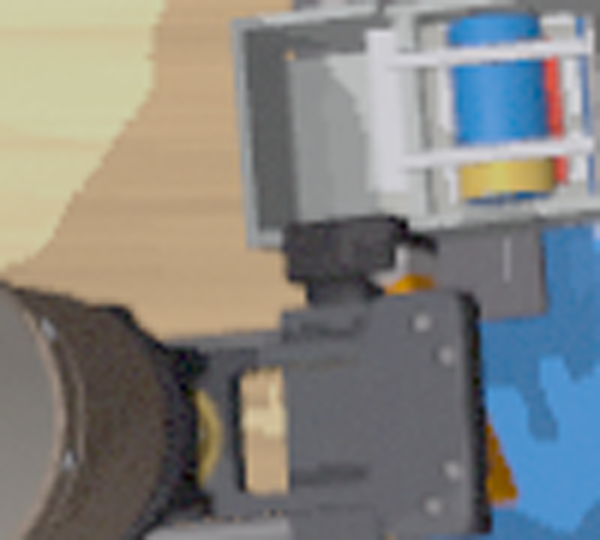

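View pics/n_side.png

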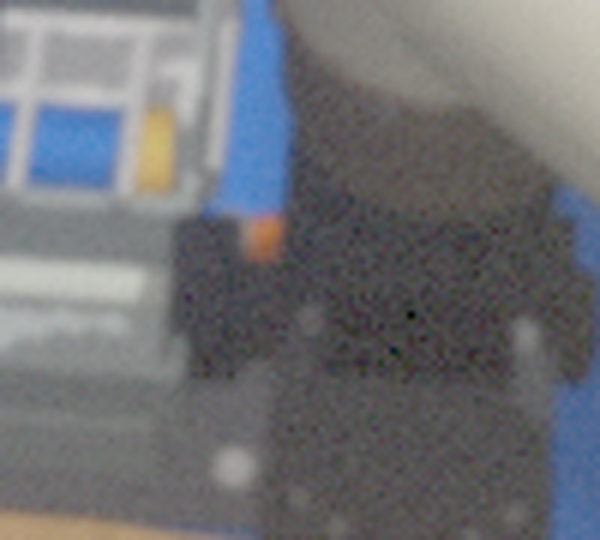

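```bash
python3 - <<'E'
from h import *
np.set_printoptions(precision=4,suppress=True)
d=load('top');s=load('side')
T=lambda p:(90+p[0]/4,195+p[1]/4); S=lambda p:(240+p[0]/4.5,330+p[1]/4.5)
print('trig tip',tri(d,T((230,433)),s,S((512,308))))
print('trig tip low',tri(d,T((243,430)),s,S((512,325))))
print('grip butt +y top',tri(d,T((118,503)),s,S((580,425))),tri(d,T((118,503)),s,S((580,385))))
print('handle L',tri(d,T((357,48)),s,S((100,52))),tri(d,T((367,233)),s,S((313,68))))
print('red edge',tri(d,T((480,78)),s,S((133,105))),tri(d,T((492,240)),s,S((305,120))))
print('housing', tri(d,T((70,265)),s,S((270,455))), tri(d,T((57,117)),s,S((80,445))))
E
```

```text
trig tip (array([0.4054, 0.2688, 0.091 ]), np.float64(0.0024061774053224356))
trig tip low (array([0.4056, 0.2681, 0.0723]), np.float64(0.00014153011049578625))
grip butt +y top (array([0.3719, 0.3204, 0.104 ]), np.float64(0.0031509792274964587)) (array([0.3736, 0.3124, 0.1253]), np.float64(0.005245479601571256))
handle L (array([0.5946, 0.1976, 0.1265]), np.float64(0.0037607462068215375)) (array([0.5024, 0.1907, 0.1287]), np.float64(0.003941950035616137))
red edge (array([0.597 , 0.1599, 0.011 ]), np.float64(0.003018417481894311)) (array([0.5112, 0.1531, 0.0098]), np.float64(0.009271441782288298))
housing (array([0.4917, 0.3504, 0.0973]), np.float64(0.004197911225575963)) (array([0.5675, 0.3597, 0.0969]), np.float64(0.004060468459950334))
```

```bash
python3 - <<'E'
from h import *
np.set_printoptions(precision=1,suppress=True)
d=load('top')
p=np.array([.4279,.3026,.0788]);T=down(4.5)
for q in((-9.5,11,43.5),(9.5,11,43.5),(-9.5,11,58.5),(9.5,11,58.5),(0,-27,58.5),(0,-50,58.5),(0,-59,80)):
    print(q,(proj(d,p+T@(np.array(q)/1000))[0]-[85,230])*6)
o=np.array([.5365,.2969,0])
for q in((-50,18,102),(-160,18,102),(-160,42,102),(-134,-14.5,100),(-108,-6,100),(-108,-6,70)): print(q,(proj(d,o+Rz(4.5)@(np.array(q)/1000))[0]-[85,230])*6)
E
```

```text
(-9.5, 11, 43.5) [423.5 331.9]
(9.5, 11, 43.5) [426.9 387.2]
(-9.5, 11, 58.5) [466.6 327.8]
(9.5, 11, 58.5) [470.2 383.2]
(0, -27, 58.5) [435.3 352.8]
(0, -50, 58.5) [414.1 351. ]
(0, -59, 80) [471.6 344.1]
(-50, 18, 102) [244.7 197.7]
(-160, 18, 102) [263.3 527.8]
(-160, 42, 102) [192.2 534.3]
(-134, -14.5, 100) [357.  440.2]
(-108, -6, 100) [327.2 364.4]
(-108, -6, 70) [356.2 366.2]
```

```bash
python3 - <<'E'
from h import *
np.set_printoptions(precision=1,suppress=True)
S=load('side')
p=np.array([.4279,.3026,.0788]);T=down(4.5)
for nm,p,w in(('k',np.array([.4279,.3026,.0788]),1.),('m',np.array([.4273,.3148,.078]),.616),('n',np.array([.4252,.3335,.0776]),.622)):
  h=w*43.5
  for q in((9.5,11,-h-15),(-9.5,11,-h-15),(9.5,-27,-h-15),(-9.5,-27,-h-15),(37.5,-59,-80),(-37.5,-59,-80),(37.5,-59,-95),(-37.5,-59,-95)):
    print(nm,q,(proj(S,p+T@(np.array(q)/1000))[0]-[270,370])*6)
E
python3 - <<'E'
import sys;sys.path.insert(0,'.')
E
python3 - <<'E'
from h import *
a=[cv2.imread('pics/%s_side.png'%k) for k in 'km']
# stronger brighten
cv2.imwrite('pics/km.png',np.hstack([cv2.resize(np.clip((x.astype(float)/255)**.7*330,0,255).astype(np.uint8)[150:540,150:],(390,338)) for x in a]))
E
```

```text
k (9.5, 11, -58.5) [436.2 473.6]
k (-9.5, 11, -58.5) [373.6 468.5]
k (9.5, -27, -58.5) [442.  431.2]
k (-9.5, -27, -58.5) [377.2 426. ]
k (37.5, -59, -80) [542.2 474.1]
k (-37.5, -59, -80) [275.7 452.4]
k (37.5, -59, -95) [539.9 526.3]
k (-37.5, -59, -95) [270.9 504.2]
m (9.5, 11, -41.796) [435.8 460.1]
m (-9.5, 11, -41.796) [373.4 455. ]
m (9.5, -27, -41.796) [441.5 417.3]
m (-9.5, -27, -41.796) [377.  412.1]
m (37.5, -59, -80) [538.9 517.3]
m (-37.5, -59, -80) [270.5 495.3]
m (37.5, -59, -95) [536.5 570.1]
m (-37.5, -59, -95) [265.6 547.8]
n (9.5, 11, -42.057) [433.9 521.8]
n (-9.5, 11, -42.057) [370.9 516.7]
n (9.5, -27, -42.057) [439.7 480.9]
n (-9.5, -27, -42.057) [374.5 475.6]
n (37.5, -59, -80) [538.  584.2]
n (-37.5, -59, -80) [266.7 561.9]
n (37.5, -59, -95) [535.5 638. ]
n (-37.5, -59, -95) [261.7 615.4]
```

View pics/km.png

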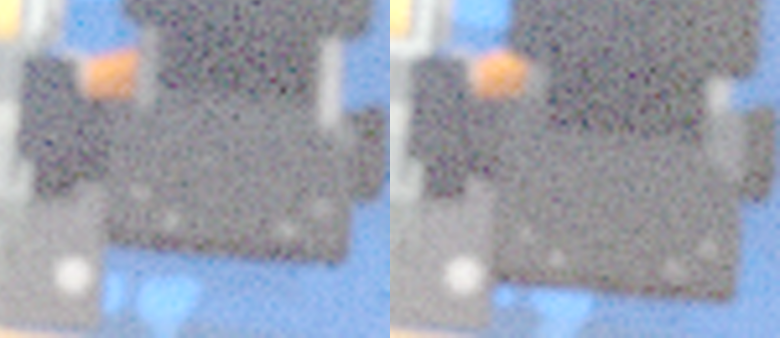

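Call:
{"api": "step_arm", "payload": {"moves": [[[0, 0, 0, 0, 0, 0.6, 75], [0, 0, 0, 0, -2, 1.4, 100], [0, 0, 0, 0, -4, 2.2, 100], [0, 0, 0, 0, -6, 3.6, 100], [0, 0, 0, 0, -6, 3.6, 100]]]}}

```text
time_s: 9.7
tcp_pos: [0.4299, 0.3034, 0.1422]
ee_rot: [[-0.997, 0.005, 0.077], [-0.077, 0.006, -0.997], [-0.006, -1.0, -0.005]]
wrist_force: [0.4, -0.7, 0.5]
gripper_width: 0.912
```

```bash
python3 - <<'E'
from h import *
go((.428,.3025,.055),down(4.5))
for n,(u,v) in(('top',(65,220)),('side',(270,340))):
    d=cap(n);c=d['image'][v:v+108,u:u+120,::-1].astype(float)/255
    c=(np.clip(c,0,1)**.45*255).astype(np.uint8)
    cv2.imwrite(f'pics/o_{n}.png',cv2.resize(c,(600,540),interpolation=cv2.INTER_CUBIC))
E
```

```text
t 9.7 pos [0.4299 0.3034 0.1422] F [ 0.4 -0.7  0.5] w 0.912
rot [ 0.0053 -0.0018 -0.0059] shift cm [0.25 8.72 0.12] deg 0.47
```

View pics/o_side.png

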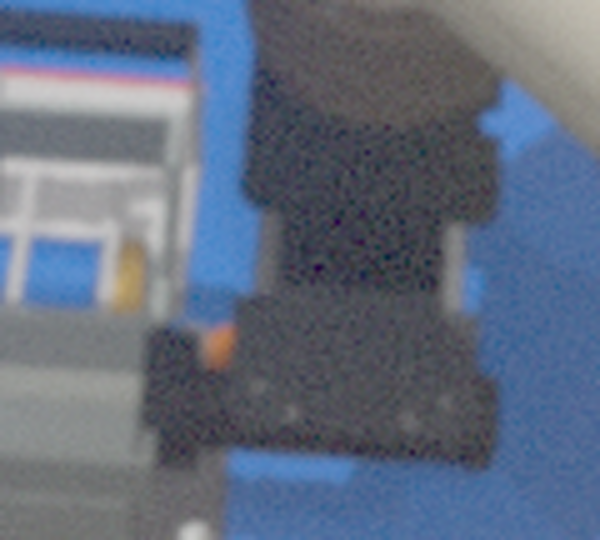

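View pics/o_top.png

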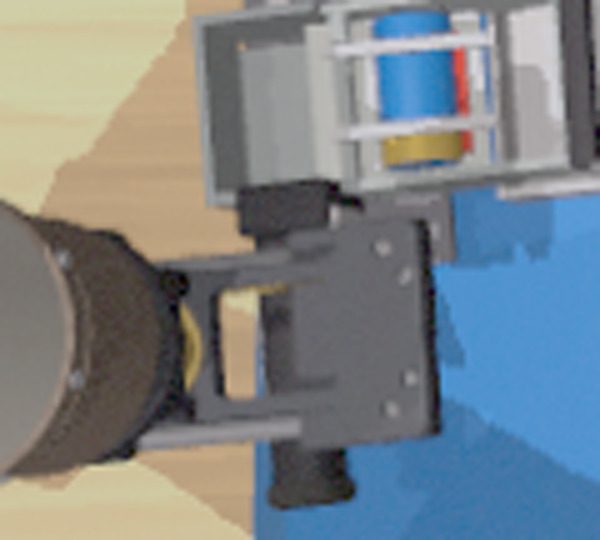

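Call:
{"api": "step_arm", "payload": {"moves": [[[0, 0, 0, 0.2, 1, 0.1, 100], [0, 0, 0, 0.2, 3, 0.1, 100], [0, 0, 0, 0.2, 5, 0.1, 100], [0, 0, 0, 0.2, 6.5, 0.1, 100], [0, 0, 0, 0.2, 7.5, 0.1, 100]]]}}

```text
time_s: 10.22
tcp_pos: [0.4248, 0.3009, 0.0602]
ee_rot: [[-0.997, -0.003, 0.077], [-0.077, -0.003, -0.997], [0.003, -1.0, 0.003]]
wrist_force: [0.5, -0.1, 0.2]
gripper_width: 0.998
```

Call:
{"api": "step_arm", "payload": {"moves": [[[0, 0, 0, 0, 0.4, 0, 100], [0, 0, 0, 0, 0.8, 0, 100], [0, 0, 0, 0, 1.1, 0, 100], [0, 0, 0, 0, 1.1, 0, 85], [0, 0, 0, 0, 1.1, 0, 75]]]}}

```text
time_s: 10.63
tcp_pos: [0.4265, 0.302, 0.0525]
ee_rot: [[-0.997, 0.001, 0.077], [-0.077, 0.001, -0.997], [-0.001, -1.0, -0.001]]
wrist_force: [0.4, 0.5, 0.0]
gripper_width: 0.92
```

Call:
{"api": "step_arm", "payload": {"moves": [[[0, 0, 0, 0, 0, 0, 68], [0, 0, 0, 0, 0, 0, 64], [0, 0, 0, 0, 0, 0, 60], [0, 0, 0, 0, 0, 0, 60], [0, 0, 0, 0, 0, 0, 60]]]}}

```text
time_s: 11.05
tcp_pos: [0.4263, 0.3033, 0.0524]
ee_rot: [[-0.997, 0.001, 0.077], [-0.077, 0.003, -0.997], [-0.001, -1.0, -0.003]]
wrist_force: [-3.9, 6.5, -1.5]
gripper_width: 0.621
```

Call:
{"api": "step_arm", "payload": {"moves": [[[0, 0, 0, 0, 0, -0.3, 60], [0, 0, 0, 0, 0, -0.6, 60], [0, 0, 0, 0, 0, -0.9, 60], [0, 0, 0, 0, 0, -1.2, 60], [0, 0, 0, 0, 0, -1.2, 60]]]}}

```text
time_s: 11.47
tcp_pos: [0.4233, 0.3095, 0.0514]
ee_rot: [[-0.997, -0.005, 0.077], [-0.077, -0.009, -0.997], [0.006, -1.0, 0.008]]
wrist_force: [-0.4, -8.1, 4.9]
gripper_width: 0.604
```

```bash
python3 - <<'E'
from h import *
s=r.sense();print(s['wrist_force'],s['moment'],s['tcp_pos'],s['gripper_width'])
for n,(u,v) in(('top',(65,220)),('side',(270,340))):
    d=cap(n);c=d['image'][v:v+108,u:u+120,::-1].astype(float)/255
    c=(np.clip(c,0,1)**.45*255).astype(np.uint8)
    cv2.imwrite(f'pics/p_{n}.png',cv2.resize(c,(600,540),interpolation=cv2.INTER_CUBIC))
E
```

```text
[-0.38219868 -8.08819566  4.87001566] [-2.56237154  0.18960177  0.05660442] [0.42331784 0.30951096 0.0513758 ] 0.604092171069327
```

View pics/p_top.png

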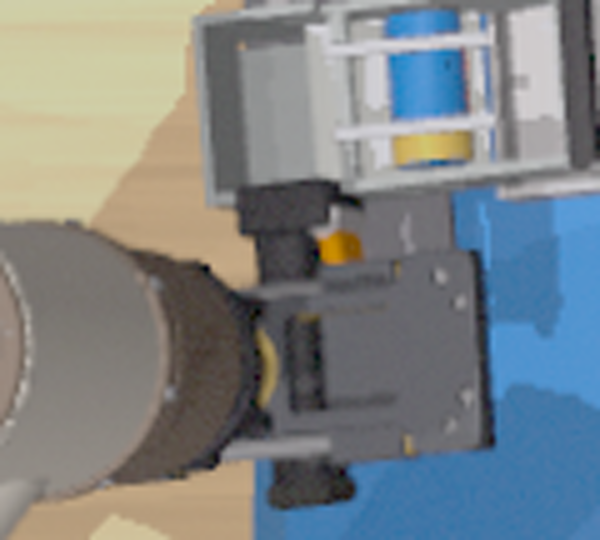

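Call:
{"api": "step_arm", "payload": {"moves": [[[0, 0, 0, 0, 0, 0, 54], [0, 0, 0, 0, 0, 0, 48], [0, 0, 0, 0, 0, 0, 44], [0, 0, 0, 0, 0, 0, 40], [0, 0, 0, 0, 0, 0, 36]]]}}

```text
time_s: 11.98
tcp_pos: [0.4226, 0.3123, 0.0511]
ee_rot: [[-0.997, -0.005, 0.075], [-0.075, -0.002, -0.997], [0.005, -1.0, 0.002]]
wrist_force: [-10.3, 4.9, 0.5]
gripper_width: 0.397
```

Call:
{"api": "step_arm", "payload": {"moves": [[[0, 0, 0, 0, 0, 0, 32], [0, 0, 0, 0, 0, 0, 28], [0, 0, 0, 0, 0, 0, 25], [0, 0, 0, 0, 0, 0, 22], [0, 0, 0, 0, 0, 0, 22]]]}}

```text
time_s: 12.4
tcp_pos: [0.4226, 0.3124, 0.0511]
ee_rot: [[-0.997, -0.005, 0.076], [-0.076, -0.003, -0.997], [0.005, -1.0, 0.003]]
wrist_force: [-7.8, 2.0, 1.0]
gripper_width: 0.394
```

```bash
python3 - <<'E'
from h import *
s=r.sense();print(s['wrist_force'],s['moment'],s['tcp_pos'],s['gripper_width'])
for n,(u,v) in(('top',(85,180)),('side',(230,320))):
    d=cap(n);c=d['image'][v:v+126,u:u+140,::-1].astype(float)/255
    c=(np.clip(c,0,1)**.45*255).astype(np.uint8)
    cv2.imwrite(f'pics/q_{n}.png',cv2.resize(c,(600,540),interpolation=cv2.INTER_CUBIC))
E
```

```text
[-7.83137488  1.97522435  1.04426325] [0.26448258 2.10090799 0.0885638 ] [0.42257351 0.31243458 0.05107054] 0.39419341748464704
```

View pics/q_top.png

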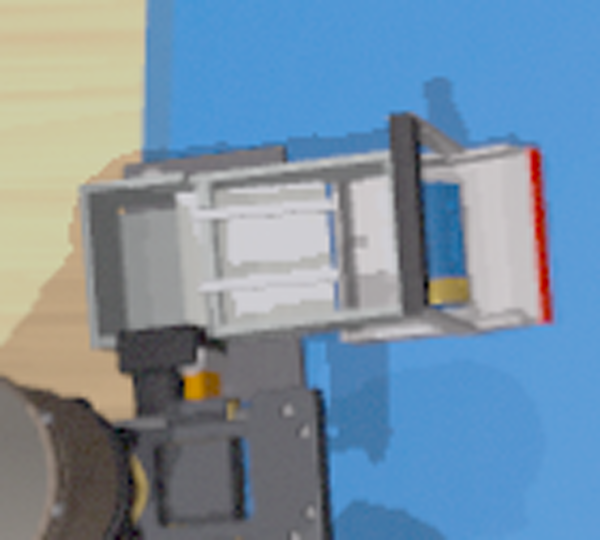

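Call:
{"api": "step_arm", "payload": {"moves": [[[0, 0, 0, 0, 0, 0, 60], [0, 0, 0, 0, 0, 0.3, 100], [0, 0, 0, 0, 0, 0.6, 100], [0, 0, 0, 0, 0, 0.9, 100], [0, 0, 0, 0, 0, 0.9, 100]]]}}

```text
time_s: 12.92
tcp_pos: [0.4272, 0.3039, 0.0522]
ee_rot: [[-0.997, 0.002, 0.077], [-0.077, -0.0, -0.997], [-0.002, -1.0, 0.0]]
wrist_force: [4.3, -2.8, -2.3]
gripper_width: 0.694
```

Call:
{"api": "step_arm", "payload": {"moves": [[[0, 0, 0, 0, 0, 0, 100], [0, 0, 0, 0, -2, 0, 100], [0, 0, 0, 0, -5, 0, 100], [0, 0, 0, 0, -8, 0, 100], [0, 0, 0, 0, -12, 0, 100]]]}}

```text
time_s: 13.33
tcp_pos: [0.4254, 0.3042, 0.1721]
ee_rot: [[-0.997, -0.002, 0.076], [-0.076, -0.001, -0.997], [0.002, -1.0, 0.001]]
wrist_force: [1.0, 0.9, -1.0]
gripper_width: 0.98
```

```bash
python3 - <<'E'
from h import *
go((.547,.197,.19),down(4.3))
d=cap('top');u,v=20,180;cv2.imwrite('pics/r_top.png',cv2.resize(d['image'][v:v+150,u:u+200,::-1],(800,600),interpolation=cv2.INTER_CUBIC))
E
```

```text
t 13.33 pos [0.4254 0.3042 0.1721] F [ 1.   0.9 -1. ] w 0.98
rot [-0.0013  0.0011  0.0021] shift cm [-11.31  -1.8   11.61] deg 0.15
```

View pics/r_top.png

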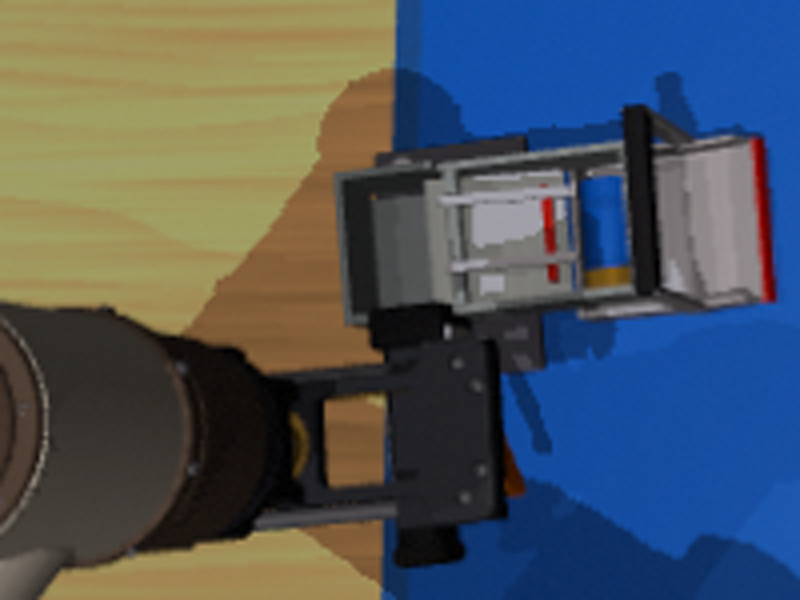

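Call:
{"api": "step_arm", "payload": {"moves": [[[0, 0, 0, -2.5, -0.8, 2.4, 60], [0, 0, 0, -5, -1.6, 5, 45], [0, 0, 0, -7.5, -1.8, 7.6, 45], [0, 0, 0, -10, -1.8, 10.2, 45], [0, 0, 0, -11.3, -1.8, 11.6, 45]]]}}

```text
time_s: 13.8
tcp_pos: [0.5506, 0.1961, 0.1907]
ee_rot: [[-0.997, 0.003, 0.075], [-0.075, 0.002, -0.997], [-0.003, -1.0, -0.001]]
wrist_force: [-0.0, -0.2, -0.4]
gripper_width: 0.711
```

Call:
{"api": "step_arm", "payload": {"moves": [[[0, 0, 0, 0, 0, 0, 45], [0, 0, 0, 0, 1, 0, 45], [0, 0, 0, 0, 2.5, 0, 45], [0, 0, 0, 0, 4, 0, 45], [0, 0, 0, 0, 4, 0, 45]]]}}

```text
time_s: 14.22
tcp_pos: [0.5447, 0.1977, 0.1464]
ee_rot: [[-0.997, -0.006, 0.077], [-0.077, -0.002, -0.997], [0.006, -1.0, 0.002]]
wrist_force: [-0.4, -0.1, -0.5]
gripper_width: 0.459
```

```bash
python3 - <<'E'
from h import *
go((.547,.197,.114),down(4.3))
for n,(u,v) in(('top',(120,160)),('side',(220,270))):
    d=cap(n);c=d['image'][v:v+126,u:u+140,::-1].astype(float)/255
    c=(np.clip(c,0,1)**.5*255).astype(np.uint8)
    cv2.imwrite(f'pics/s_{n}.png',cv2.resize(c,(600,540),interpolation=cv2.INTER_CUBIC))
E
```

```text
t 14.22 pos [0.5447 0.1977 0.1464] F [-0.4 -0.1 -0.5] w 0.459
rot [-0.0018  0.0025  0.0061] shift cm [-0.24  3.24  0.08] deg 0.39
```

View pics/s_side.png

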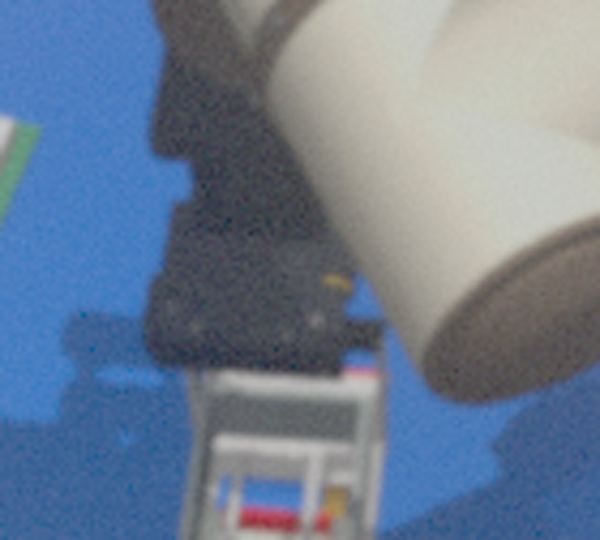

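View pics/s_top.png

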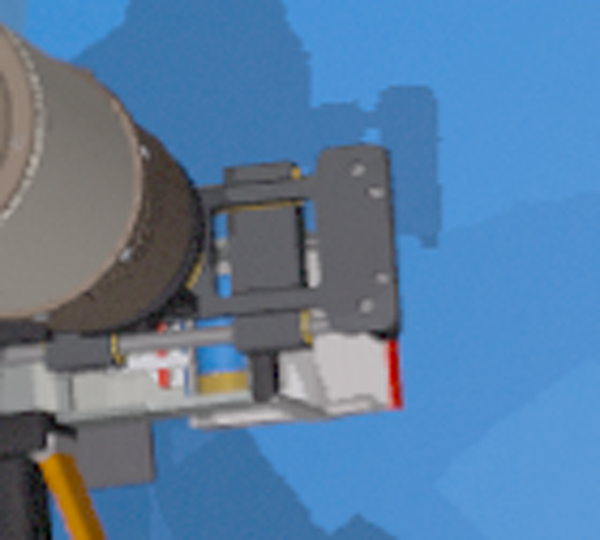

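Call:
{"api": "step_arm", "payload": {"moves": [[[0, 0, 0, -0.2, 0.7, 0.1, 45], [0, 0, 0, -0.2, 1.4, 0.1, 45], [0, 0, 0, -0.2, 2.1, 0.1, 45], [0, 0, 0, -0.2, 2.8, 0.1, 45], [0, 0, 0, -0.2, 3.2, 0.1, 45]]]}}

```text
time_s: 14.73
tcp_pos: [0.549, 0.1966, 0.1168]
ee_rot: [[-0.997, -0.001, 0.077], [-0.077, -0.001, -0.997], [0.002, -1.0, 0.001]]
wrist_force: [-0.1, 0.3, -0.4]
gripper_width: 0.449
```

Call:
{"api": "step_arm", "payload": {"moves": [[[0, 0, 0, 0, 0, 0, 38], [0, 0, 0, 0, 0, 0, 32], [0, 0, 0, 0, 0, 0, 27], [0, 0, 0, 0, 0, 0, 22], [0, 0, 0, 0, 0, 0, 20]]]}}

```text
time_s: 15.15
tcp_pos: [0.5499, 0.197, 0.1184]
ee_rot: [[-0.997, 0.001, 0.077], [-0.077, 0.0, -0.997], [-0.001, -1.0, -0.0]]
wrist_force: [-0.1, 0.4, -0.6]
gripper_width: 0.236
```

Call:
{"api": "step_arm", "payload": {"moves": [[[0, 0, 0, 0, 0, 0, 16], [0, 0, 0, 0, 0, 0, 12], [0, 0, 0, 0, 0, 0, 8], [0, 0, 0, 0, 0, 0, 5], [0, 0, 0, 0, 0, 0, 5]]]}}

```text
time_s: 15.57
tcp_pos: [0.5496, 0.1969, 0.1181]
ee_rot: [[-0.997, 0.0, 0.077], [-0.077, 0.0, -0.997], [-0.0, -1.0, -0.0]]
wrist_force: [-0.0, 0.4, -0.7]
gripper_width: 0.064
```

Call:
{"api": "step_arm", "payload": {"moves": [[[0, 0, 0, 0, 0, 0, 45], [0, 0, 0, 0, 0, 0, 45], [0, 0, 0, 0, 0, 0, 45], [0, 0, 0, 0, 0, 0, 45], [0, 0, 0, 0, 0, 0, 45]]]}}

```text
time_s: 15.98
tcp_pos: [0.5496, 0.1969, 0.118]
ee_rot: [[-0.997, -0.0, 0.077], [-0.077, -0.0, -0.997], [0.0, -1.0, 0.0]]
wrist_force: [0.5, -0.4, 0.0]
gripper_width: 0.358
```

```bash
python3 - <<'E'
from h import *
go((.547,.197,.079),down(4.3))
E
```

```text
t 15.98 pos [0.5496 0.1969 0.118 ] F [ 0.5 -0.4  0. ] w 0.358
rot [-0.      0.0021  0.    ] shift cm [ 0.26  3.9  -0.03] deg 0.12
```

Call:
{"api": "step_arm", "payload": {"moves": [[[0, 0, 0, 0.2, 0, 0, 45], [0, 0, 0, 0.2, 0.5, 0, 45], [0, 0, 0, 0.2, 1, 0, 45], [0, 0, 0, 0.2, 1.5, 0, 45], [0, 0, 0, 0.2, 1.8, 0, 45]]]}}

```text
time_s: 16.4
tcp_pos: [0.5471, 0.1964, 0.0989]
ee_rot: [[-0.997, -0.001, 0.077], [-0.077, -0.001, -0.997], [0.002, -1.0, 0.001]]
wrist_force: [-1.2, 0.4, 0.8]
gripper_width: 0.446
```

Call:
{"api": "step_arm", "payload": {"moves": [[[0, 0, 0, 0, 0.5, 0, 45], [0, 0, 0, 0, 1, 0, 45], [0, 0, 0, 0, 1.5, 0, 45], [0, 0, 0, 0, 2, 0, 45], [0, 0, 0, 0, 2, 0, 45]]]}}

```text
time_s: 16.82
tcp_pos: [0.5469, 0.1963, 0.0786]
ee_rot: [[-0.997, -0.002, 0.077], [-0.077, -0.001, -0.997], [0.002, -1.0, 0.001]]
wrist_force: [-1.2, -0.9, -0.0]
gripper_width: 0.448
```

Now close step by step, watching for side contact.

Call:
{"api": "step_arm", "payload": {"moves": [[[0, 0, 0, 0, 0, 0, 38], [0, 0, 0, 0, 0, 0, 32], [0, 0, 0, 0, 0, 0, 28], [0, 0, 0, 0, 0, 0, 24], [0, 0, 0, 0, 0, 0, 22]]]}}

```text
time_s: 17.23
tcp_pos: [0.5478, 0.1968, 0.0803]
ee_rot: [[-0.997, 0.001, 0.077], [-0.077, 0.0, -0.997], [-0.001, -1.0, -0.0]]
wrist_force: [-1.1, 0.5, -0.3]
gripper_width: 0.249
```

Call:
{"api": "step_arm", "payload": {"moves": [[[0, 0, 0, 0, 0, 0, 18], [0, 0, 0, 0, 0, 0, 15], [0, 0, 0, 0, 0, 0, 12], [0, 0, 0, 0, 0, 0, 8], [0, 0, 0, 0, 0, 0, 5]]]}}

```text
time_s: 17.65
tcp_pos: [0.5476, 0.1969, 0.0801]
ee_rot: [[-0.997, 0.0, 0.077], [-0.077, 0.0, -0.997], [-0.0, -1.0, -0.0]]
wrist_force: [-0.4, 0.9, 0.4]
gripper_width: 0.132
```

```bash
python3 - <<'E'
from h import *
go((.547,.197,.079),down(4.3))
for n,(u,v) in(('top',(120,160)),('side',(220,290))):
    d=cap(n);c=d['image'][v:v+126,u:u+140,::-1].astype(float)/255
    c=(np.clip(c,0,1)**.5*255).astype(np.uint8)
    cv2.imwrite(f'pics/t_{n}.png',cv2.resize(c,(600,540),interpolation=cv2.INTER_CUBIC))
E
```

```text
t 17.65 pos [0.5476 0.1969 0.0801] F [-0.4  0.9  0.4] w 0.132
rot [ 0.0002  0.0023 -0.0001] shift cm [ 0.06  0.11 -0.02] deg 0.13
```

View pics/t_top.png

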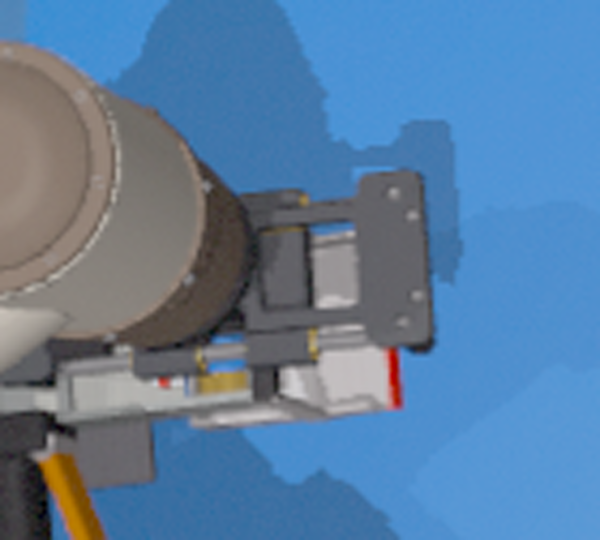

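View pics/t_side.png

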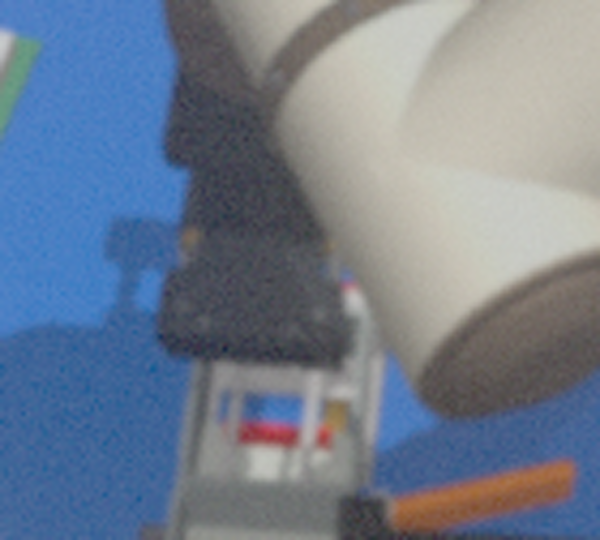

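Call:
{"api": "step_arm", "payload": {"moves": [[[0, 0, 0, 0, 0, 0, 4], [0, 0, 0, 0, 0, 0, 4], [0, 0, 0, 0, -0.2, 0, 4], [0, 0, 0, 0, -0.4, 0, 4], [0, 0, 0, 0, -0.6, 0, 4]]]}}

```text
time_s: 18.17
tcp_pos: [0.5469, 0.1962, 0.0853]
ee_rot: [[-0.997, -0.002, 0.077], [-0.077, -0.001, -0.997], [0.002, -1.0, 0.001]]
wrist_force: [0.1, 0.1, -3.6]
gripper_width: 0.139
```

Call:
{"api": "step_arm", "payload": {"moves": [[[0, 0, 0, 0, 0, 0.4, 4], [0, 0, 0, 0, 0, 1.2, 4], [0, 0, 0, 0, 0, 2.2, 4], [0, 0, 0, 0, 0, 3.2, 4], [0, 0, 0, 0, 0, 4.2, 4]]]}}

```text
time_s: 18.58
tcp_pos: [0.5507, 0.1533, 0.0859]
ee_rot: [[-0.997, -0.001, 0.077], [-0.077, -0.0, -0.997], [0.001, -1.0, 0.0]]
wrist_force: [0.6, 0.2, -3.6]
gripper_width: 0.128
```

Call:
{"api": "step_arm", "payload": {"moves": [[[0, 0, 0, 0, 0, 1.2, 4], [0, 0, 0, 0, 0, 2.6, 4], [0, 0, 0, 0, 0, 4.2, 4], [0, 0, 0, 0, 0, 5.8, 4], [0, 0, 0, 0, 0, 7, 4]]]}}

```text
time_s: 19.0
tcp_pos: [0.5561, 0.0828, 0.086]
ee_rot: [[-0.997, -0.0, 0.076], [-0.076, -0.0, -0.997], [0.0, -1.0, 0.0]]
wrist_force: [-0.4, 1.3, -4.4]
gripper_width: 0.132
```

```bash
python3 - <<'E'
from h import *
s=r.sense();print(s['tcp_pos'],s['wrist_force'],s['moment'])
d=cap('top','u_top.png');S=cap('side','u_side.png')
E
```

```text
[0.55606689 0.08282756 0.08603925] [-0.3832692   1.25315691 -4.35213193] [0.00102232 0.06986216 0.02305787]
```

View pics/u_side.png

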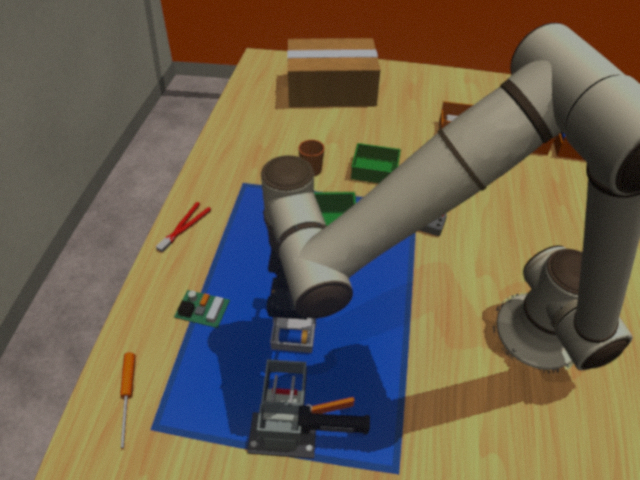

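View pics/u_top.png

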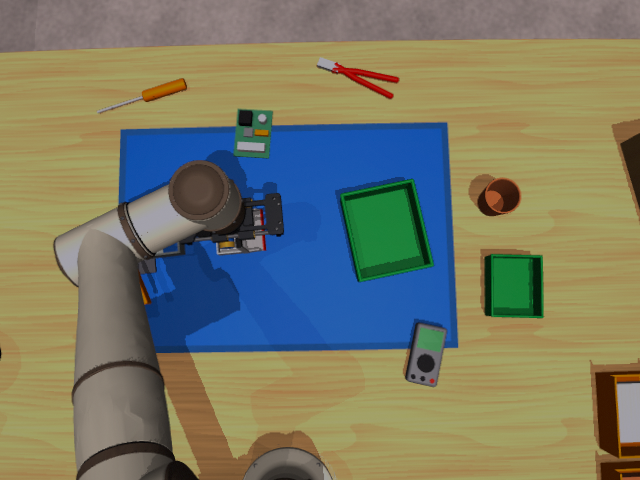

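```bash
python3 - <<'E'
from h import *
go((.533,-.07,.19),down(10.7))
E
```

```text
t 19.1 pos [0.556  0.0826 0.086 ] F [-0.5 -0.5 -4. ] w 0.132
rot [-0.0002 -0.1125  0.0007] shift cm [  3.44 -10.39  15.05] deg 6.45
```

Call:
{"api": "step_arm", "payload": {"moves": [[[0, 0, 0, 0, -0.8, 0.2, 4], [0, -0.01, 0, 0.3, -2, 0.8, 4], [0, -0.02, 0, 0.6, -3.5, 1.8, 4], [0, -0.03, 0, 1, -5, 3, 4], [0, -0.045, 0, 1.4, -6.5, 4.5, 4]]]}}

```text
time_s: 19.52
tcp_pos: [0.546, 0.0394, 0.1531]
ee_rot: [[-0.992, 0.002, 0.125], [-0.125, 0.001, -0.992], [-0.002, -1.0, -0.0]]
wrist_force: [-0.8, -0.6, -4.8]
gripper_width: 0.134
```

Call:
{"api": "step_arm", "payload": {"moves": [[[0, -0.015, 0, 0.4, -1.3, 1.8, 4], [0, -0.03, 0, 0.8, -2.4, 3.8, 4], [0, -0.045, 0, 1.2, -3.2, 6, 4], [0, -0.06, 0, 1.6, -3.7, 8, 4], [0, -0.067, 0, 1.9, -3.9, 9.5, 4]]]}}

```text
time_s: 19.93
tcp_pos: [0.5389, -0.0586, 0.1928]
ee_rot: [[-0.982, 0.004, 0.19], [-0.19, 0.0, -0.982], [-0.004, -1.0, 0.001]]
wrist_force: [-0.1, 0.0, -4.3]
gripper_width: 0.132
```

```bash
python3 - <<'E'
from h import *
go((.533,-.07,.19),down(10.7))
for n,(u,v) in(('top',(240,130)),('side',(240,180))):
    d=cap(n);c=d['image'][v:v+150,u:u+200,::-1].astype(float)/255
    c=(np.clip(c,0,1)**.6*255).astype(np.uint8)
    cv2.imwrite(f'pics/v_{n}.png',cv2.resize(c,(800,600),interpolation=cv2.INTER_CUBIC))
E
```

```text
t 19.93 pos [ 0.5389 -0.0586  0.1928] F [-0.1  0.  -4.3] w 0.132
rot [-0.0006  0.0041 -0.0038] shift cm [0.79 0.28 1.  ] deg 0.32
```

View pics/v_top.png

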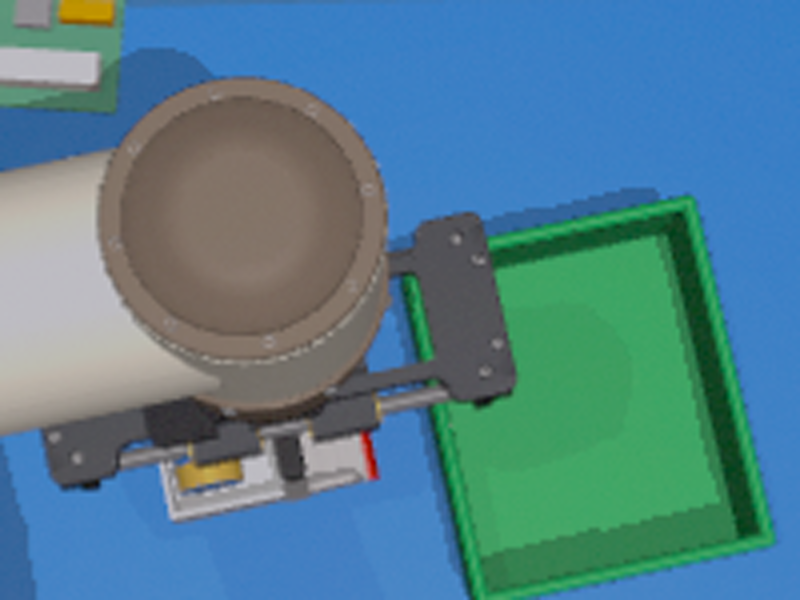

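View pics/v_side.png

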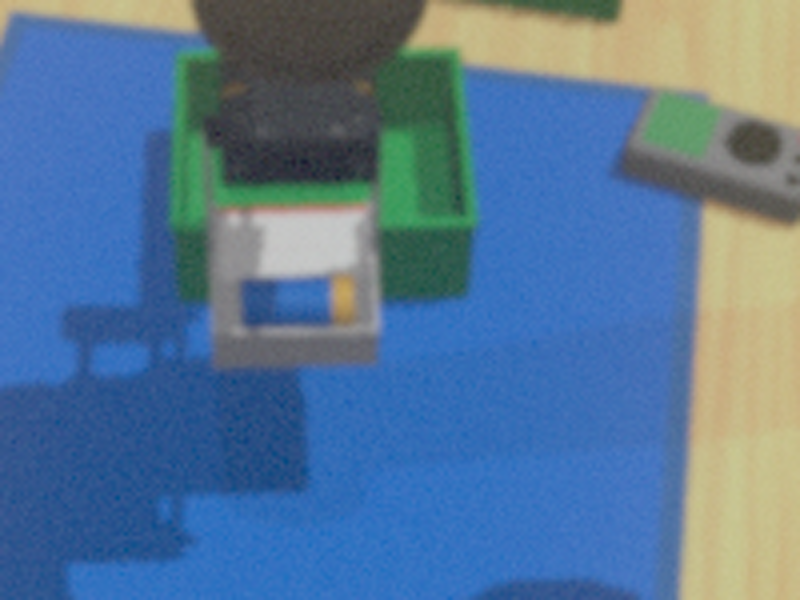

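```bash
python3 - <<'E'
from h import *
np.set_printoptions(precision=4,suppress=True)
d=load('top');S=load('side')
p=np.array([.5389,-.0586,.1928])
s=r.sense();print(s['tcp_pos']);p=s['tcp_pos'];yaw=np.degrees(np.arctan2(-s['ee_rot'][1,0],-s['ee_rot'][0,0]));print(yaw)
print('obs',onz(d,(240+378/4,130+478/4),.125),'pred',p+Rz(yaw)@[-.047,-.038,0])
# side: red edge corners (225,208),(368,203)
for q in((222,208),(368,204)): print('side',onz(S,(240+q[0]/4,180+q[1]/4),.130))
print('pred',p+Rz(yaw)@[.047,-.038,0])
# rim in this picture: near side line points, top of rim z .074
for q in((405,285),(475,597),(690,200),(772,543)): print('bin top',onz(d,(240+q[0]/4,130+q[1]/4),.072))
for q in((173,228),(475,225)): print('bin side near',onz(S,(240+q[0]/4,180+q[1]/4),.070))
E
```

```text
[ 0.5385 -0.0591  0.1921]
10.765074966150427
obs [ 0.503  -0.1081  0.125 ] pred [ 0.4995 -0.1052  0.1921]
side [ 0.5869 -0.0913  0.13  ]
side [ 0.5052 -0.1084  0.13  ]
pred [ 0.5918 -0.0876  0.1921]
bin top [ 0.6082 -0.1254  0.072 ]
bin top [ 0.4463 -0.1575  0.072 ]
bin top [ 0.6506 -0.275   0.072 ]
bin top [ 0.471  -0.3102  0.072 ]
bin side near [ 0.6251 -0.1232  0.07  ]
bin side near [ 0.4452 -0.1564  0.07  ]
```

```bash
python3 - <<'E'
from h import *
np.set_printoptions(precision=4,suppress=True)
d=load('top');S=load('side')
print(tri(d,(334.5,249.5),S,(332,231)))
go((.5286,-.1172,.165),down(10.7))
E
```

```text
(array([ 0.5038, -0.1079,  0.1304]), np.float64(0.0027283698160818974))
t 20.03 pos [ 0.5385 -0.0591  0.1921] F [-0.2  1.4 -3.5] w 0.137
rot [-0.0004  0.0011 -0.0028] shift cm [2.07 2.71 5.52] deg 0.17
```

Call:
{"api": "step_arm", "payload": {"moves": [[[-0.01, 0, 0, 0.5, 0.7, 1.4, 4], [-0.02, 0, 0, 1, 1.4, 2.8, 4], [-0.03, 0, 0, 1.5, 2, 4.2, 4], [-0.03, 0, 0, 2.1, 2.4, 5.2, 4], [-0.03, 0, 0, 2.1, 2.4, 5.2, 4]]]}}

```text
time_s: 20.45
tcp_pos: [0.5262, -0.1136, 0.1656]
ee_rot: [[-0.982, -0.008, 0.187], [-0.187, 0.029, -0.982], [0.002, -1.0, -0.03]]
wrist_force: [-0.5, 0.8, -3.6]
gripper_width: 0.134
```

Call:
{"api": "step_arm", "payload": {"moves": [[[0, 0, 0, 0, 0, 0, 4], [0, 0, 0, 0, 0, 0, 4], [-0.01, 0, 0, 0, 0, 0, 4], [-0.02, 0, 0, 0, 0, 0, 4], [-0.03, 0, 0, 0, 0, 0, 4]]]}}

```text
time_s: 20.87
tcp_pos: [0.528, -0.1119, 0.1664]
ee_rot: [[-0.982, -0.011, 0.189], [-0.189, 0.06, -0.98], [-0.001, -0.998, -0.061]]
wrist_force: [0.6, -0.3, -3.4]
gripper_width: 0.134
```

Call:
{"api": "step_arm", "payload": {"moves": [[[-0.01, 0, 0, 0, 0, 0, 4], [-0.02, 0, 0, 0, 0, 0, 4], [-0.03, 0, 0, 0, 0, 0, 4], [-0.04, 0, 0, 0, 0, 0, 4], [-0.05, 0, 0, 0, 0, 0, 4]]]}}

```text
time_s: 21.28
tcp_pos: [0.5277, -0.1126, 0.166]
ee_rot: [[-0.982, -0.021, 0.187], [-0.188, 0.109, -0.976], [-0.0, -0.994, -0.111]]
wrist_force: [-0.0, 1.1, -3.2]
gripper_width: 0.137
```

```bash
python3 - <<'E'
from h import *
np.set_printoptions(precision=4,suppress=True)
s=r.sense();print(s['tcp_pos'],s['wrist_force'],s['moment'],s['gripper_width']);print(s['ee_rot'])
for n,(u,v) in(('top',(240,130)),('side',(240,180))):
    d=cap(n);c=d['image'][v:v+150,u:u+200,::-1].astype(float)/255
    c=(np.clip(c,0,1)**.6*255).astype(np.uint8)
    cv2.imwrite(f'pics/w_{n}.png',cv2.resize(c,(800,600),interpolation=cv2.INTER_CUBIC))
E
```

```text
[ 0.5277 -0.1126  0.166 ] [-0.0332  1.1406 -3.191 ] [-0.4086 -0.09   -0.0079] 0.13723436129104413
[[-0.9822 -0.0208  0.1868]
 [-0.1879  0.1088 -0.9761]
 [-0.     -0.9938 -0.1108]]
```

View pics/w_top.png

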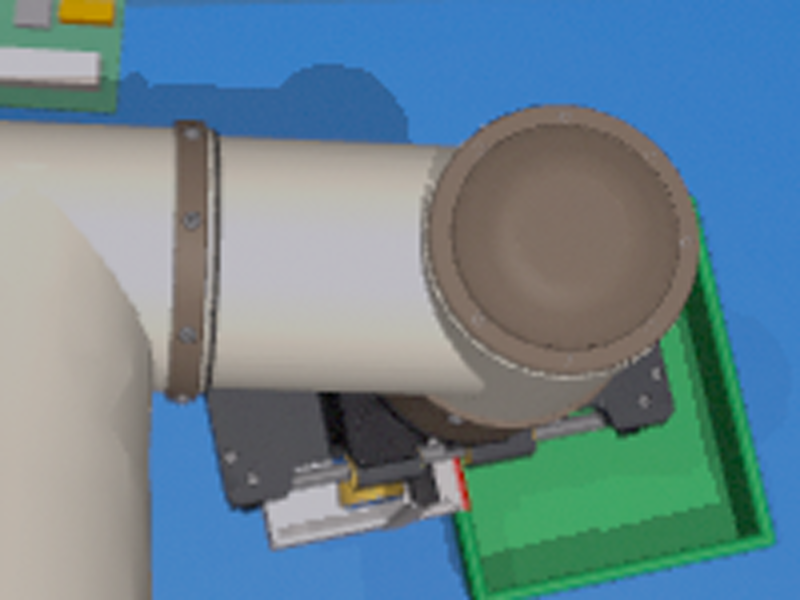

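View pics/w_side.png

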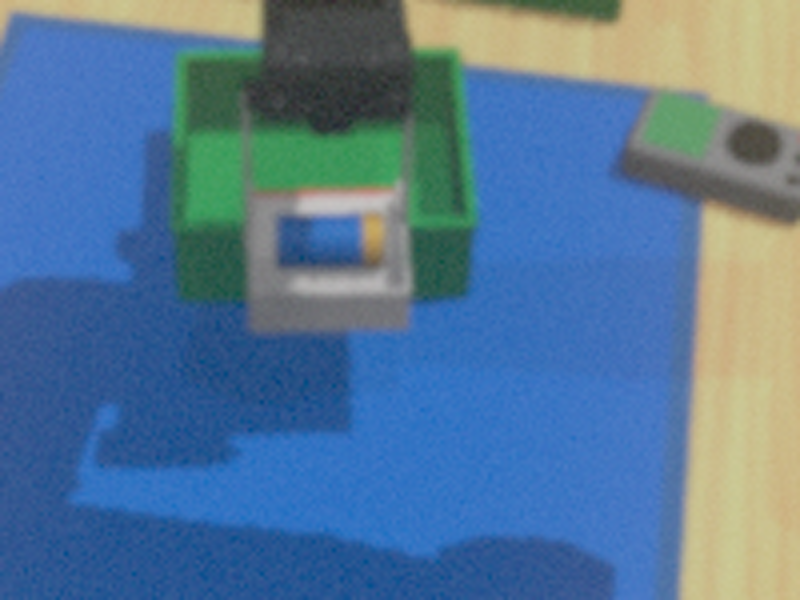

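```bash
python3 - <<'E'
from h import *
np.set_printoptions(precision=4,suppress=True)
d=load('top');S=load('side')
s=r.sense();p=s['tcp_pos'];T=s['ee_rot']
# tray axes: x=-tool x, y=-tool z, z=-tool y
Rt=np.c_[-T[:,0],-T[:,2],-T[:,1]]
A=p+Rt@[-.047,-.038,-.065]; B=p+Rt@[-.047,-.038,-.100]+[0,0,.035]
off=np.array([.5038-.4995,-.1079+.1052,.1304-.127])
print('A',A+off,'B',B+off)
print('obs',tri(d,(356.75,257),S,(338.75,227.5)))
for n,c,o in(('top',d,(240,130)),('side',S,(240,180))): print(n,'A',(proj(c,A+off)[0]-o)*4,'B',(proj(c,B+off)[0]-o)*4)
E
```

```text
A [ 0.4917 -0.1544  0.1006] B [ 0.491  -0.1506  0.1008]
obs (array([ 0.4923, -0.153 ,  0.0957]), np.float64(0.0047631164023032215))
top A [470.2996 503.5374] B [462.7621 505.0709]
side A [400.5253 183.4846] B [400.8677 188.0028]
```

```bash
cat >> h.py <<'E'
u0=-.2376; zax=.070; YAW=10.7
uy=Rz(YAW)@[0,1,0]; ux=Rz(YAW)@[1,0,0]
def plan(th,s=.003,b=.0415,du=0,dz=0,xa=None):
    # th tilt rad lip-down; b: bar height above TCP in tool frame; rest is a fixed z offset
    c=.0419-b
    Rt=Rz(YAW)@cv2.Rodrigues(np.array([th,0,0.]))[0]
    phi=np.radians(18)-th
    n=np.array([0,np.sin(phi),np.cos(phi)]); con=np.array([0,u0,zax])+.004*n
    t=np.array([0,np.cos(phi),-np.sin(phi)])   # inboard direction along underside
    lip=con-s*t+[0,du,dz]
    Rl=cv2.Rodrigues(np.array([th,0,0.]))[0]
    bar=lip-Rl@[0,-.0267,-.1122]
    tcp=bar-Rl@[0,0,b]-[0,0,c]
    if xa is None: xa=.5357/np.cos(np.radians(YAW))*0+float(ux@np.array([.5340,-.1405,0]))
    P=ux*xa+uy*tcp[1]+[0,0,tcp[2]]
    R=np.c_[-Rt[:,0],-Rt[:,2],-Rt[:,1]]
    return P,R
E
python3 - <<'E'
from h import *
for b in(.0419,.007):
    P,R=plan(.111,b=b,dz=.015);print(b,P.round(4));go(P,R)
E
```

```text
0.0419 [ 0.531  -0.1246  0.1623]
t 21.38 pos [ 0.5278 -0.1129  0.166 ] F [ 0.   0.5 -3.7] w 0.135
rot [-0.0005  0.0016  0.    ] shift cm [-0.09  0.23  1.24] deg 0.1
0.007 [ 0.5317 -0.1284  0.1621]
t 21.38 pos [ 0.5278 -0.1129  0.166 ] F [ 0.   0.5 -3.7] w 0.135
rot [-0.0005  0.0016  0.    ] shift cm [-0.09  0.21  1.63] deg 0.1
```

Call:
{"api": "step_arm", "payload": {"moves": [[[0, 0, 0, 0, 0, 0.4, 4], [0, 0, 0, 0, 0.1, 0.8, 4], [0, 0, 0, -0.1, 0.2, 1.2, 4], [0, 0, 0, -0.1, 0.2, 1.4, 4], [0, 0, 0, -0.1, 0.2, 1.4, 4]]]}}

```text
time_s: 21.8
tcp_pos: [0.5312, -0.1263, 0.1622]
ee_rot: [[-0.982, -0.021, 0.186], [-0.187, 0.108, -0.976], [0.001, -0.994, -0.11]]
wrist_force: [-0.3, 0.2, -4.2]
gripper_width: 0.135
```

```bash
python3 - <<'E'
from h import *
np.set_printoptions(precision=4,suppress=True)
for n,(u,v) in(('top',(300,170)),('side',(280,200))):
    d=cap(n);c=d['image'][v:v+112,u:u+150,::-1].astype(float)/255
    c=(np.clip(c,0,1)**.6*255).astype(np.uint8)
    cv2.imwrite(f'pics/x_{n}.png',cv2.resize(c,(800,597),interpolation=cv2.INTER_CUBIC))
P,R=plan(.111,b=.0245,dz=.003);go(P,R)
E
```

```text
t 21.9 pos [ 0.5312 -0.1259  0.1624] F [ 0.1  0.7 -3.2] w 0.134
rot [-0.0009  0.0022  0.0005] shift cm [-0.01  1.2   0.19] deg 0.14
```

View pics/x_top.png

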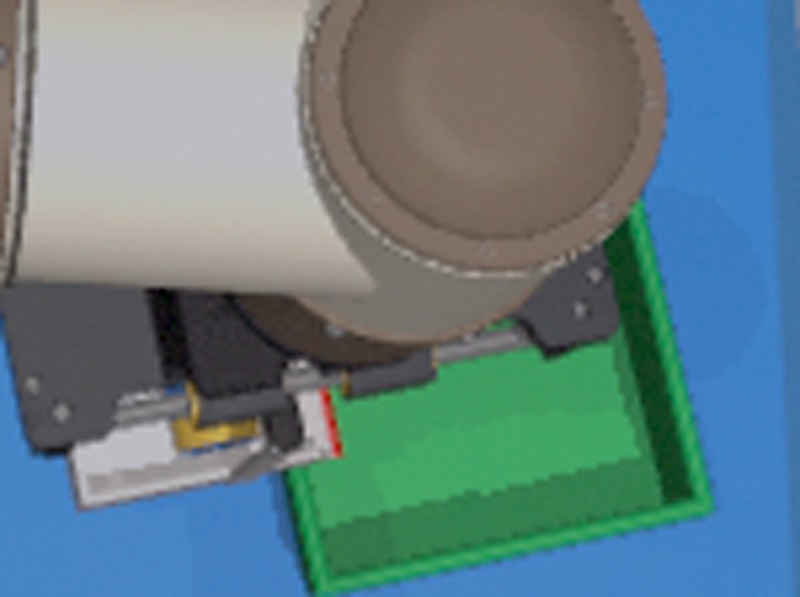

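```bash
python3 - <<'E'
from h import *
np.set_printoptions(precision=4,suppress=True)
d=load('top')
for z in(.09,.097): q=onz(d,(363.75,255.3),z);print(q,uy@q)
for P in((.6235,-.1242,.072),(.4417,-.1574,.072),(.4463,-.1575,.072),(.6251,-.1232,.07)): print(uy@np.array(P))
E
```

```text
[ 0.4935 -0.1676  0.09  ] -0.25633194616075666
[ 0.493  -0.1671  0.097 ] -0.2556841989716645
-0.23780364402362442
-0.23667219819177449
-0.23762452590220248
-0.2371180978116977
```

Call:
{"api": "step_arm", "payload": {"moves": [[[0, 0, 0, 0, 0.3, 0, 4], [0, 0, 0, 0, 0.6, 0.1, 4], [0, 0, 0, 0, 0.9, 0.1, 4], [0, 0, 0, 0, 1.1, 0.1, 4], [0, 0, 0, 0, 1.1, 0.1, 4]]]}}

```text
time_s: 22.32
tcp_pos: [0.5306, -0.1254, 0.1507]
ee_rot: [[-0.982, -0.022, 0.187], [-0.188, 0.108, -0.976], [0.001, -0.994, -0.11]]
wrist_force: [-1.2, 0.5, -4.3]
gripper_width: 0.136
```

Call:
{"api": "step_arm", "payload": {"moves": [[[0, 0, 0, 0, 0.1, 0, 4], [0, 0, 0, 0, 0.2, 0, 4], [0, 0, 0, 0, 0.3, 0, 4], [0, 0, 0, 0, 0.3, 0, 4], [0, 0, 0, 0, 0.3, 0, 4]]]}}

```text
time_s: 22.73
tcp_pos: [0.5311, -0.1253, 0.1485]
ee_rot: [[-0.982, -0.021, 0.187], [-0.188, 0.108, -0.976], [0.0, -0.994, -0.11]]
wrist_force: [0.1, -1.2, -4.4]
gripper_width: 0.136
```

Call:
{"api": "step_arm", "payload": {"moves": [[[0, 0, 0, 0, 0.05, 0, 4], [0, 0, 0, 0, 0.1, 0, 4], [0, 0, 0, 0, 0.15, 0, 4], [0, 0, 0, 0, 0.2, 0, 4], [0, 0, 0, 0, 0.2, 0, 4]]]}}

```text
time_s: 23.15
tcp_pos: [0.5312, -0.1251, 0.1472]
ee_rot: [[-0.982, -0.02, 0.187], [-0.188, 0.108, -0.976], [-0.001, -0.994, -0.109]]
wrist_force: [-1.0, 0.4, 0.1]
gripper_width: 0.134
```

Call:
{"api": "step_arm", "payload": {"moves": [[[0, 0, 0, 0, 0.05, 0, 4], [0, 0, 0, 0, 0.1, 0, 4], [0, 0, 0, 0, 0.15, 0, 4], [0, 0, 0, 0, 0.2, 0, 4], [0, 0, 0, 0, 0.2, 0, 4]]]}}

```text
time_s: 23.57
tcp_pos: [0.5315, -0.1252, 0.1472]
ee_rot: [[-0.982, -0.019, 0.188], [-0.189, 0.107, -0.976], [-0.002, -0.994, -0.108]]
wrist_force: [-4.2, 0.9, 9.8]
gripper_width: 0.136
```

```bash
cat >> h.py <<'E'
def delta(t1,t2,b,s=.0045,rows=5):
    P1,R1=plan(t1,s,b)
    for k in range(1,rows+1):
        t=t1+(t2-t1)*k/rows; P,R=plan(t,s,b)
        print(b,round(t,3),'rot',cv2.Rodrigues(R1.T@R)[0][:,0].round(3),'shift cm',(R1.T@(P-P1)*100).round(2))
E
python3 - <<'E'
from h import *
delta(.108,.2,.0419,rows=2);delta(.108,.2,.007,rows=2);delta(.108,.2,.0245,rows=2)
E
```

```text
0.0419 0.154 rot [-0.046  0.    -0.   ] shift cm [ 0.   -0.1   0.35]
0.0419 0.2 rot [-0.092  0.    -0.   ] shift cm [-0.   -0.19  0.7 ]
0.007 0.154 rot [-0.046  0.    -0.   ] shift cm [ 0.   -0.1   0.51]
0.007 0.2 rot [-0.092  0.    -0.   ] shift cm [ 0.   -0.17  1.02]
0.0245 0.154 rot [-0.046  0.    -0.   ] shift cm [-0.   -0.1   0.43]
0.0245 0.2 rot [-0.092  0.    -0.   ] shift cm [ 0.   -0.18  0.86]
```

Call:
{"api": "step_arm", "payload": {"moves": [[[-0.01, 0, 0, 0, -0.1, 0.1, 4], [-0.025, 0, 0, 0, -0.14, 0.24, 4], [-0.04, 0, 0, 0, -0.18, 0.38, 4], [-0.05, 0, 0, 0, -0.2, 0.46, 4], [-0.05, 0, 0, 0, -0.2, 0.46, 4]]]}}

```text
time_s: 23.98
tcp_pos: [0.5324, -0.13, 0.148]
ee_rot: [[-0.982, -0.029, 0.186], [-0.188, 0.157, -0.97], [-0.001, -0.987, -0.159]]
wrist_force: [-3.0, 1.9, 8.6]
gripper_width: 0.137
```

Call:
{"api": "step_arm", "payload": {"moves": [[[-0.01, 0, 0, 0, -0.02, 0.1, 4], [-0.02, 0, 0, 0, -0.04, 0.19, 4], [-0.03, 0, 0, 0, -0.06, 0.28, 4], [-0.04, 0, 0, 0, -0.08, 0.38, 4], [-0.04, 0, 0, 0, -0.08, 0.38, 4]]]}}

```text
time_s: 24.4
tcp_pos: [0.533, -0.1336, 0.1484]
ee_rot: [[-0.982, -0.036, 0.185], [-0.188, 0.196, -0.962], [-0.002, -0.98, -0.199]]
wrist_force: [-3.3, 2.3, 9.6]
gripper_width: 0.134
```

```bash
python3 - <<'E'
from h import *
np.set_printoptions(precision=4,suppress=True)
s=r.sense();print(s['tcp_pos'],s['wrist_force'],s['moment'],s['gripper_width'],np.arcsin(-s['ee_rot'][2,2]))
for n,(u,v) in(('top',(300,170)),('side',(280,180))):
    d=cap(n);c=d['image'][v:v+112,u:u+150,::-1].astype(float)/255
    c=(np.clip(c,0,1)**.6*255).astype(np.uint8)
    cv2.imwrite(f'pics/y_{n}.png',cv2.resize(c,(800,597),interpolation=cv2.INTER_CUBIC))
E
```

```text
[ 0.533  -0.1336  0.1484] [-3.3412  2.3326  9.5995] [0.9559 1.1112 0.2115] 0.1337652777821501 0.2003118921649285
```

View pics/y_top.png

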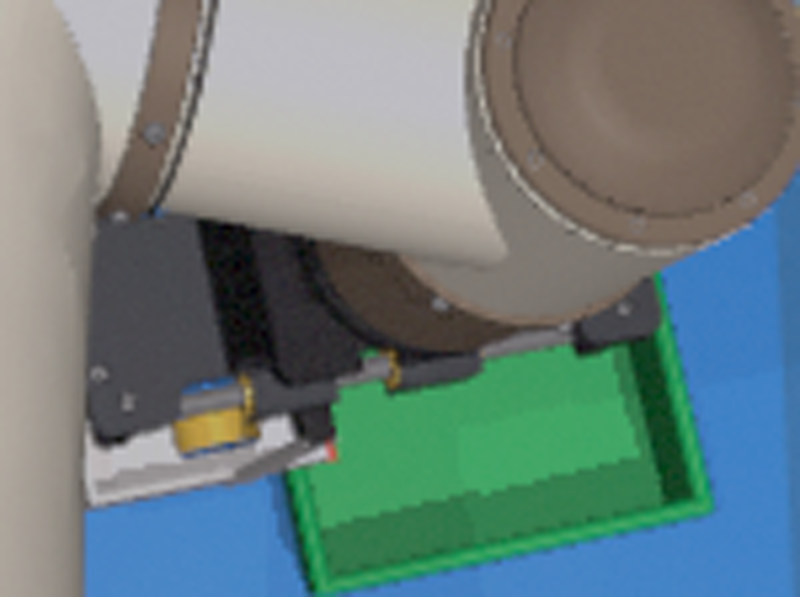

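View pics/y_side.png

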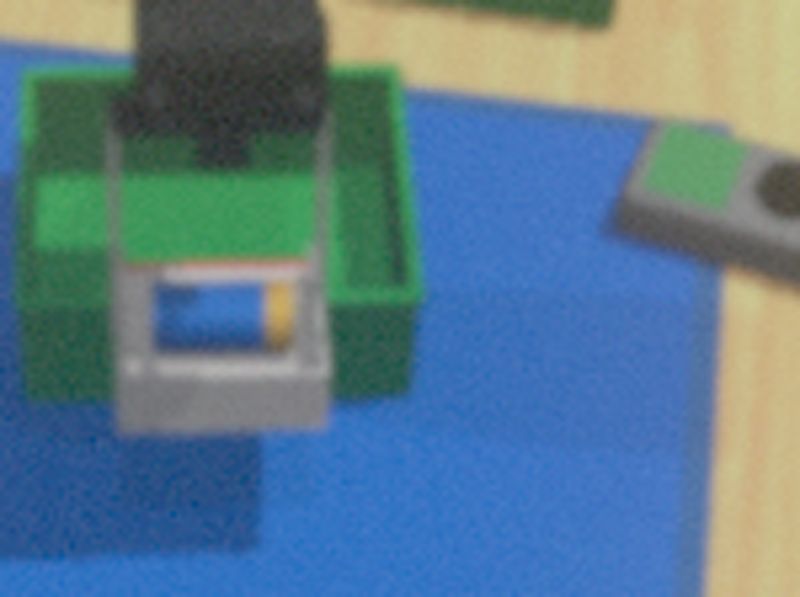

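```bash
python3 - <<'E'
from h import *
print(r.sense()['joints'].round(1))
q=onz(load('top'),(363.4,255.3),.077);print(uy@q)
delta(.2,.4,.0245);delta(.4,.6,.0245);delta(.6,.8,.0245)
E
```

```text
[ -4.3  20.3  -6.4 -12.1 -66.7 110.3]
-0.2568361953620132
0.0245 0.24 rot [-0.04  0.    0.  ] shift cm [ 0.   -0.09  0.37]
0.0245 0.28 rot [-0.08  0.    0.  ] shift cm [ 0.   -0.16  0.75]
0.0245 0.32 rot [-0.12 -0.    0.  ] shift cm [-0.   -0.22  1.13]
0.0245 0.36 rot [-0.16 -0.   -0.  ] shift cm [-0.   -0.26  1.51]
0.0245 0.4 rot [-0.2  0.  -0. ] shift cm [ 0.   -0.28  1.89]
0.0245 0.44 rot [-0.04  0.   -0.  ] shift cm [-0.   -0.09  0.37]
0.0245 0.48 rot [-0.08  0.    0.  ] shift cm [ 0.   -0.16  0.75]
0.0245 0.52 rot [-0.12  0.    0.  ] shift cm [-0.   -0.22  1.13]
0.0245 0.56 rot [-0.16  0.   -0.  ] shift cm [-0.   -0.26  1.51]
0.0245 0.6 rot [-0.2 -0.   0. ] shift cm [ 0.   -0.28  1.89]
0.0245 0.64 rot [-0.04  0.    0.  ] shift cm [-0.   -0.09  0.37]
0.0245 0.68 rot [-0.08 -0.   -0.  ] shift cm [-0.   -0.16  0.75]
0.0245 0.72 rot [-0.12  0.   -0.  ] shift cm [-0.   -0.22  1.13]
0.0245 0.76 rot [-0.16  0.    0.  ] shift cm [-0.   -0.26  1.51]
0.0245 0.8 rot [-0.2  0.  -0. ] shift cm [ 0.   -0.28  1.89]
```

Call:
{"api": "step_arm", "payload": {"moves": [[[-0.03, 0, 0, 0, -0.07, 0.28, 4], [-0.06, 0, 0, 0, -0.15, 0.56, 4], [-0.09, 0, 0, 0, -0.21, 0.84, 4], [-0.12, 0, 0, 0, -0.27, 1.13, 4], [-0.12, 0, 0, 0, -0.27, 1.13, 4]]]}}

```text
time_s: 24.92
tcp_pos: [0.5354, -0.1455, 0.1484]
ee_rot: [[-0.982, -0.058, 0.178], [-0.188, 0.311, -0.932], [-0.001, -0.949, -0.316]]
wrist_force: [-2.7, 1.6, 9.7]
gripper_width: 0.134
```

```bash
python3 - <<'E'
from h import *
np.set_printoptions(precision=4,suppress=True)
s=r.sense();print(s['tcp_pos'],s['wrist_force'],s['gripper_width'],np.arcsin(-s['ee_rot'][2,2]))
for n,(u,v) in(('top',(300,170)),('side',(280,180))):
    d=cap(n);c=d['image'][v:v+112,u:u+150,::-1].astype(float)/255
    c=(np.clip(c,0,1)**.6*255).astype(np.uint8)
    cv2.imwrite(f'pics/z_{n}.png',cv2.resize(c,(800,597),interpolation=cv2.INTER_CUBIC))
E
```

```text
[ 0.5354 -0.1455  0.1484] [-2.6619  1.6177  9.6532] 0.13362504729352578 0.32170976439081217
```

View pics/z_top.png

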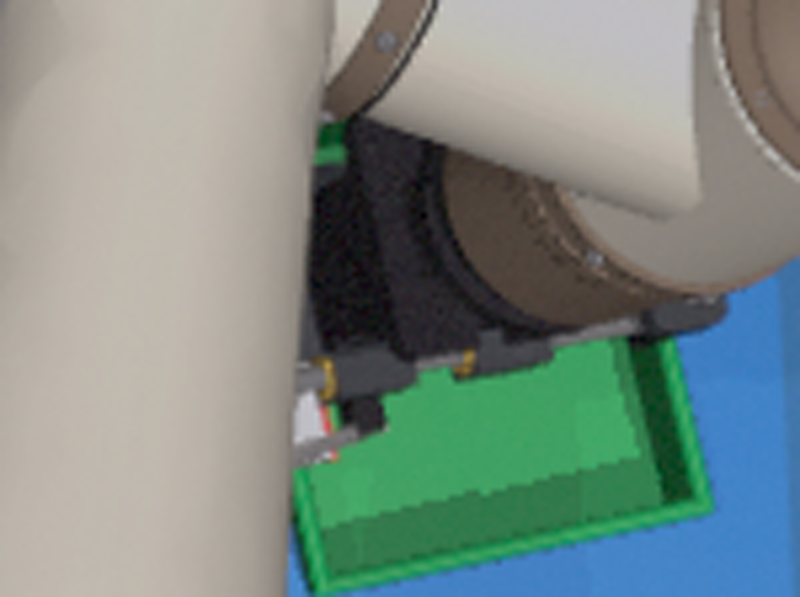

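View pics/z_side.png

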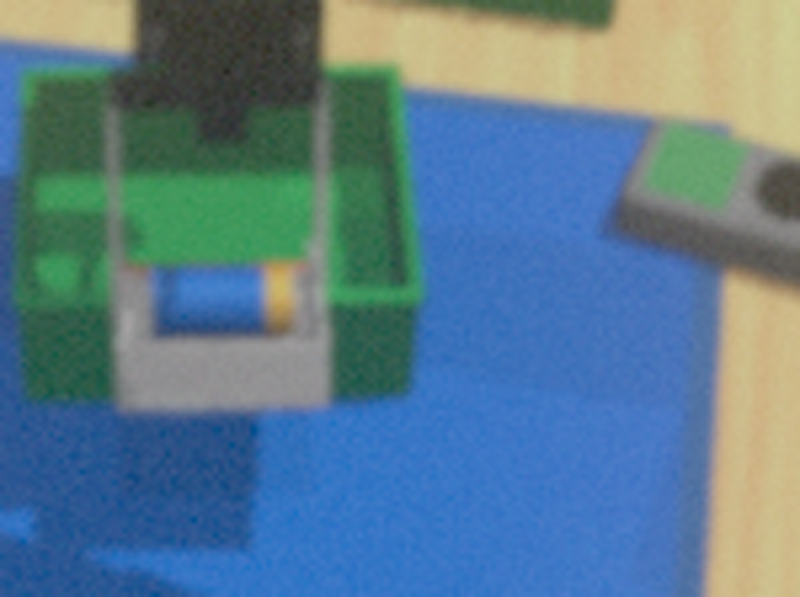

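Call:
{"api": "step_arm", "payload": {"moves": [[[-0.04, 0, 0, 0, -0.1, 0.37, 4], [-0.08, 0, 0, 0, -0.18, 0.75, 4], [-0.12, 0, 0, 0, -0.24, 1.13, 4], [-0.16, 0, 0, 0, -0.29, 1.51, 4], [-0.2, 0, 0, 0, -0.32, 1.89, 4]]]}}

```text
time_s: 25.43
tcp_pos: [0.5389, -0.1628, 0.1457]
ee_rot: [[-0.982, -0.092, 0.165], [-0.189, 0.491, -0.85], [-0.002, -0.866, -0.5]]
wrist_force: [-0.4, 1.6, 6.1]
gripper_width: 0.135
```

Call:
{"api": "step_arm", "payload": {"moves": [[[-0.04, 0, 0, 0, -0.1, 0.37, 4], [-0.08, 0, 0, 0, -0.18, 0.75, 4], [-0.12, 0, 0, 0, -0.24, 1.13, 4], [-0.16, 0, 0, 0, -0.29, 1.51, 4], [-0.2, 0, 0, 0, -0.32, 1.89, 4]]]}}

```text
time_s: 25.85
tcp_pos: [0.5426, -0.1814, 0.1383]
ee_rot: [[-0.982, -0.123, 0.143], [-0.188, 0.649, -0.737], [-0.003, -0.751, -0.66]]
wrist_force: [-0.6, -0.6, 3.6]
gripper_width: 0.14
```

```bash
python3 - <<'E'
from h import *
np.set_printoptions(precision=4,suppress=True)
s=r.sense();print(s['tcp_pos'],s['wrist_force'],s['gripper_width'],np.arcsin(-s['ee_rot'][2,2]))
for n,(u,v) in(('top',(300,170)),('side',(280,180))):
    d=cap(n);c=d['image'][v:v+112,u:u+150,::-1].astype(float)/255
    c=(np.clip(c,0,1)**.6*255).astype(np.uint8)
    cv2.imwrite(f'pics/aa_{n}.png',cv2.resize(c,(800,597),interpolation=cv2.INTER_CUBIC))
E
```

```text
[ 0.5426 -0.1814  0.1383] [-0.5878 -0.5669  3.5941] 0.13956172691852112 0.721364398861143
```

View pics/aa_side.png

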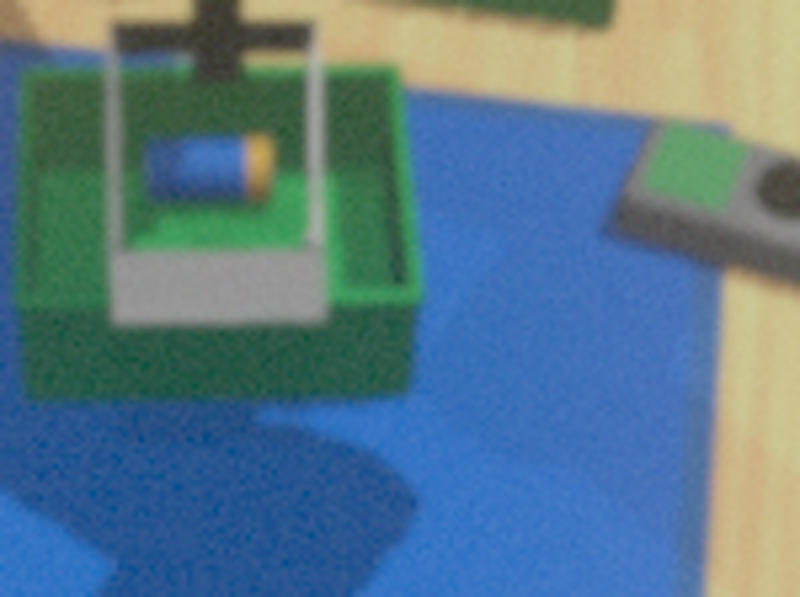

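View pics/aa_top.png

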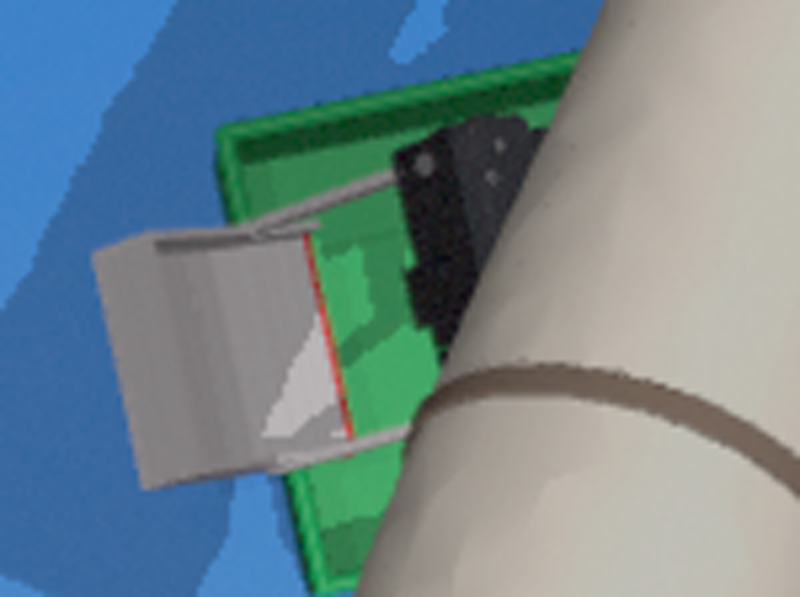

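Call:
{"api": "step_arm", "payload": {"moves": [[[0, 0, 0, 0, -0.7, -0.6, 4], [0, 0, 0, 0, -1.6, -1.4, 4], [0, 0, 0, 0, -2.6, -2.3, 4], [0, 0, 0, 0, -3.6, -3.2, 4], [0, 0, 0, 0, -4.5, -4, 4]]]}}

```text
time_s: 26.37
tcp_pos: [0.5421, -0.1806, 0.1995]
ee_rot: [[-0.982, -0.123, 0.143], [-0.189, 0.646, -0.739], [-0.002, -0.753, -0.658]]
wrist_force: [-0.4, 0.2, -2.1]
gripper_width: 0.134
```

```bash
python3 - <<'E'
from h import *
go((.536,-.06,.22),down(10.7)); print(r.sense()['joints'].round(1))
E
```

```text
t 26.37 pos [ 0.5421 -0.1806  0.1995] F [-0.4  0.2 -2.1] w 0.134
rot [ 7.182e-01  3.400e-03 -7.000e-04] shift cm [ -1.68   6.33 -10.35] deg 41.15
[-23.1  32.5  18.2 -33.7 -99.8 125.4]
```

Call:
{"api": "step_arm", "payload": {"moves": [[[0.06, 0, 0, -0.1, 0.4, -0.8, 4], [0.14, 0, 0, -0.3, 1.1, -1.8, 4], [0.22, 0, 0, -0.5, 1.8, -3, 4], [0.3, 0, 0, -0.7, 2.6, -4.2, 4], [0.38, 0, 0, -0.9, 3.3, -5.4, 4]]]}}

```text
time_s: 26.78
tcp_pos: [0.5389, -0.117, 0.2099]
ee_rot: [[-0.982, -0.059, 0.178], [-0.188, 0.324, -0.927], [-0.003, -0.944, -0.33]]
wrist_force: [-0.9, 0.2, -2.9]
gripper_width: 0.135
```

```bash
python3 - <<'E'
from h import *
go((.536,-.06,.22),down(10.7))
E
```

```text
t 26.78 pos [ 0.5389 -0.117   0.2099] F [-0.9  0.2 -2.9] w 0.135
rot [ 0.3361  0.0024 -0.0022] shift cm [-0.79  0.92 -5.67] deg 19.26
```

Call:
{"api": "step_arm", "payload": {"moves": [[[0.08, 0, 0, -0.1, 0.2, -1.2, 4], [0.16, 0, 0, -0.3, 0.4, -2.6, 4], [0.24, 0, 0, -0.5, 0.6, -4, 4], [0.3, 0, 0, -0.7, 0.8, -5.2, 4], [0.336, 0, 0, -0.8, 0.9, -5.7, 4]]]}}

```text
time_s: 27.2
tcp_pos: [0.5352, -0.0579, 0.2207]
ee_rot: [[-0.982, 0.002, 0.191], [-0.191, 0.003, -0.982], [-0.003, -1.0, -0.002]]
wrist_force: [-0.5, -1.8, -3.3]
gripper_width: 0.136
```

```bash
python3 - <<'E'
from h import *
go((.545,.03,.12),down(10.7))
d=cap('side');c=d['image'][150:300,200:400,::-1];cv2.imwrite('pics/bb.png',cv2.resize(c,(800,600),interpolation=cv2.INTER_CUBIC))
E
```

```text
t 27.2 pos [ 0.5352 -0.0579  0.2207] F [-0.5 -1.8 -3.3] w 0.136
rot [ 0.0023  0.0052 -0.0025] shift cm [-2.61 10.09 -8.42] deg 0.36
```

View pics/bb.png

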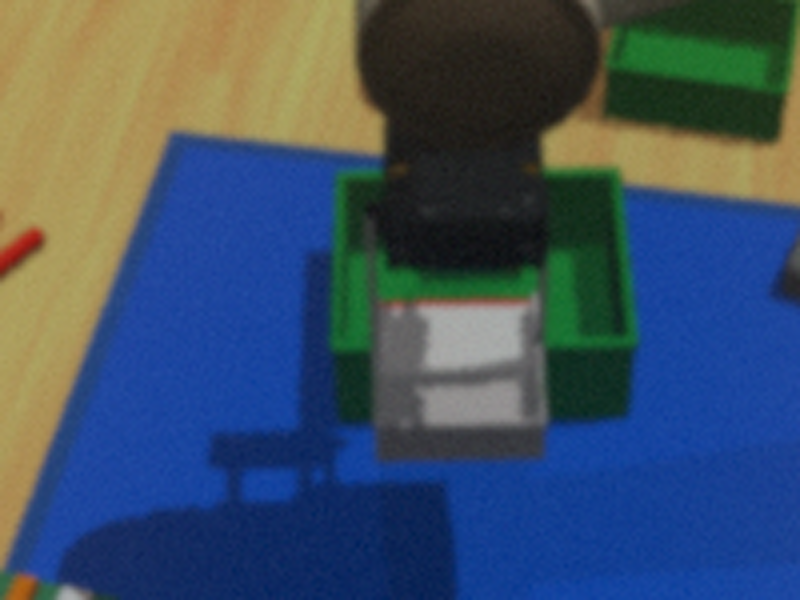

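Call:
{"api": "step_arm", "payload": {"moves": [[[0, 0, 0, -0.4, 1, -1.4, 4], [0, 0, 0, -0.9, 3, -3.2, 4], [0, 0, 0, -1.5, 5, -5, 4], [0, 0, 0, -2.1, 7.5, -6.8, 4], [0, 0, 0, -2.6, 9.5, -8.4, 4]]]}}

```text
time_s: 27.67
tcp_pos: [0.5451, 0.0283, 0.1236]
ee_rot: [[-0.982, -0.001, 0.187], [-0.187, 0.005, -0.982], [0.0, -1.0, -0.006]]
wrist_force: [-1.0, -0.0, -2.8]
gripper_width: 0.134
```

```bash
python3 - <<'E'
from h import *
go((.545,.03,.088),down(10.7))
E
```

```text
t 27.67 pos [0.5451 0.0283 0.1236] F [-1.  -0.  -2.8] w 0.134
rot [0.0055 0.0012 0.0001] shift cm [-0.02  3.56 -0.15] deg 0.32
```

Call:
{"api": "step_arm", "payload": {"moves": [[[0.003, 0, 0, 0, 0.8, 0, 4], [0.003, 0, 0, 0, 1.7, 0, 4], [0.003, 0, 0, 0, 2.5, 0, 4], [0.003, 0, 0, 0, 3.2, 0, 4], [0.003, 0, 0, 0, 3.4, 0, 4]]]}}

```text
time_s: 28.08
tcp_pos: [0.5452, 0.0266, 0.0894]
ee_rot: [[-0.982, -0.001, 0.187], [-0.187, 0.001, -0.982], [0.001, -1.0, -0.001]]
wrist_force: [1.1, -0.2, -2.7]
gripper_width: 0.132
```

Call:
{"api": "step_arm", "payload": {"moves": [[[0, 0, 0, 0, 0.1, 0, 4], [0, 0, 0, 0, 0.25, 0, 4], [0, 0, 0, 0, 0.4, 0, 4], [0, 0, 0, 0, 0.5, 0, 4], [0, 0, 0, 0, 0.5, 0, 4]]]}}

```text
time_s: 28.5
tcp_pos: [0.5457, 0.0274, 0.085]
ee_rot: [[-0.982, -0.0, 0.188], [-0.188, 0.001, -0.982], [-0.0, -1.0, -0.001]]
wrist_force: [-0.2, 0.4, -2.4]
gripper_width: 0.136
```

Call:
{"api": "step_arm", "payload": {"moves": [[[0, 0, 0, 0, 0.1, 0, 4], [0, 0, 0, 0, 0.2, 0, 4], [0, 0, 0, 0, 0.3, 0, 4], [0, 0, 0, 0, 0.4, 0, 4], [0, 0, 0, 0, 0.4, 0, 4]]]}}

```text
time_s: 28.92
tcp_pos: [0.5455, 0.0274, 0.0807]
ee_rot: [[-0.982, -0.001, 0.188], [-0.188, 0.001, -0.982], [0.001, -1.0, -0.001]]
wrist_force: [-0.4, 0.6, -2.7]
gripper_width: 0.133
```

Call:
{"api": "step_arm", "payload": {"moves": [[[0, 0, 0, 0, 0.05, 0, 4], [0, 0, 0, 0, 0.1, 0, 4], [0, 0, 0, 0, 0.15, 0, 4], [0, 0, 0, 0, 0.15, 0, 4], [0, 0, 0, 0, 0.15, 0, 4]]]}}

```text
time_s: 29.33
tcp_pos: [0.5458, 0.0272, 0.0802]
ee_rot: [[-0.982, 0.0, 0.188], [-0.188, 0.001, -0.982], [-0.001, -1.0, -0.001]]
wrist_force: [-2.7, -1.2, 4.3]
gripper_width: 0.14
```

Call:
{"api": "step_arm", "payload": {"moves": [[[0, 0, 0, 0, -0.05, 0, 12], [0, 0, 0, 0, -0.1, 0, 20], [0, 0, 0, 0, -0.1, 0, 35], [0, 0, 0, 0, -0.1, 0, 50], [0, 0, 0, 0, -0.1, 0, 50]]]}}

```text
time_s: 29.75
tcp_pos: [0.5458, 0.0276, 0.0803]
ee_rot: [[-0.982, 0.0, 0.188], [-0.188, 0.001, -0.982], [-0.0, -1.0, -0.001]]
wrist_force: [0.6, -0.1, -1.0]
gripper_width: 0.344
```

Call:
{"api": "step_arm", "payload": {"moves": [[[0, 0, 0, 0, 0, 0, 50], [0, 0, 0, 0, -1, 0, 50], [0, 0, 0, 0, -3, 0, 50], [0, 0, 0, 0, -6, 0, 50], [0, 0, 0, 0, -9, 0, 50]]]}}

```text
time_s: 30.17
tcp_pos: [0.5452, 0.0271, 0.1716]
ee_rot: [[-0.982, -0.002, 0.188], [-0.188, 0.0, -0.982], [0.001, -1.0, -0.001]]
wrist_force: [0.8, -0.6, 0.4]
gripper_width: 0.501
```

Call:
{"api": "step_arm", "payload": {"moves": [[[0, 0, 0, 0, -3, 0, 50], [0, 0, 0, 2, -6, 0, 50], [0, 0, 0, 5, -9, 0, 50], [0, 0, 0, 9, -10, 0, 50], [0, 0, 0, 12, -10, 0, 50]]]}}

```text
time_s: 30.58
tcp_pos: [0.4275, 0.0045, 0.2744]
ee_rot: [[-0.982, 0.007, 0.188], [-0.188, 0.003, -0.982], [-0.007, -1.0, -0.002]]
wrist_force: [-0.9, 0.2, 0.8]
gripper_width: 0.496
```

```bash
python3 - <<'E'
from h import *
for n in('side','top'): cap(n,n+'_end.png')
s=r.sense();print(s['time_s'],s['tcp_pos'],s['wrist_force'],s['gripper_width'])
E
```

```text
30.6833 [0.42445801 0.0038244  0.27266431] [ 1.07575356 -0.40219672  0.83297949] 0.49846361261377914
```

View pics/side_end.png

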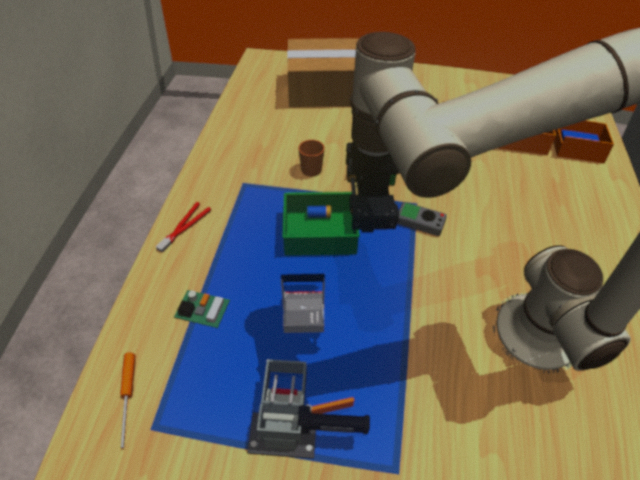

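View pics/top_end.png

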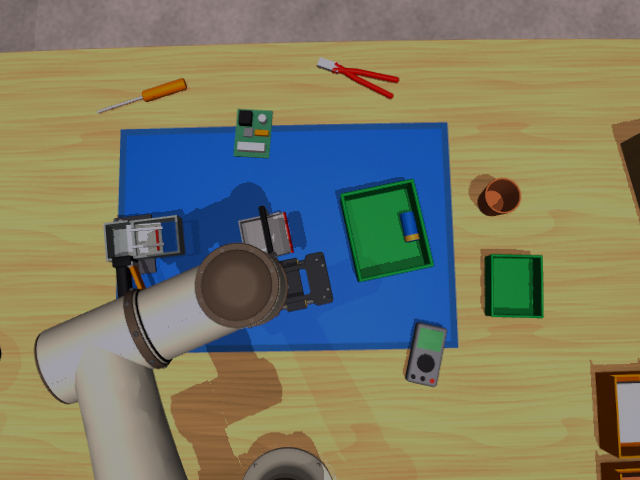

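The cell lies in the box at (410,225) in the top view. The tray stands upright and released at (265,232), the trigger is at rest, and the bystanders look untouched. I'll let the arm settle, check that the cell is still, then hand in.

Call:
{"api": "step_arm", "payload": {"moves": [[[0, 0, 0, 0, 0, 0, 50], [0, 0, 0, 0, 0, 0, 50], [0, 0, 0, 0, 0, 0, 50], [0, 0, 0, 0, 0, 0, 50], [0, 0, 0, 0, 0, 0, 50]]]}}

```text
time_s: 31.1
tcp_pos: [0.4284, 0.0048, 0.2698]
ee_rot: [[-0.982, -0.002, 0.188], [-0.188, 0.0, -0.982], [0.001, -1.0, -0.001]]
wrist_force: [0.6, -0.9, 0.2]
gripper_width: 0.5
```

```bash
python3 - <<'E'
from h import *
a=load('top')['image'].astype(int);b=cap('top')['image'].astype(int)
f0=cv2.imread('pics/top0.png')[:,:,::-1].astype(int)
for n,(x0,x1,y0,y1) in {'bin':(340,440,175,285),'mug':(475,525,170,220),'meter':(400,450,315,390),'board':(230,280,100,162)}.items():
    print(n,'last',np.abs(a-b)[y0:y1,x0:x1].max(),'start',(np.abs(f0-b)[y0:y1,x0:x1].max(2)>40).sum())
print(r.sense()['wrist_force'],r.sense()['time_s'])
print(r.finish_job())
E
```

```text
bin last 13 start 476
mug last 7 start 0
meter last 6 start 0
board last 7 start 0
[-0.51354244  0.62034208 -0.09348864] 31.15
the job is handed in; nothing more can be done
None
```

I did the whole job and handed it in at 31 s of the 67 s allowed. I can't see the official verdict.

**What I did**
- **Trigger:** I squeezed it fully, with the jaws stopping at 34.3 mm against the nominal 35 mm. The cell rolled into the tray and the trigger sprang back.
- **Carry:** I slid the tray out about 113 mm, raised about 6 mm, then carried it to the green box.
- **Pour:** I hooked the lip over the rim and tipped the tray to 0.72 rad. The load on the rim was roughly 6 to 14 N, and the cell dropped into the box.
- **Set-down:** I lowered the empty tray until it bore on the bench, let go and backed off.

**Last checks**
- The cell lies still inside the box against its far wall.
- The tray stands upright and the trigger looks at rest.
- The pictures show no change at the mug, meter or board since the start.
- The wrist reads about zero force.

**What disagreed**
- **Finger reach:** the fingers ended about 35 mm further back along the tool than described. Because of this, my first two squeezes closed on the grip without touching the trigger, and my first try at the handle closed above the bar. Lowering the tool fixed both.
- **Camera offset:** positions from the cameras came out 3 to 5 mm low in y compared with what the robot touched. I corrected for that at the rim.

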